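# Break down the espresso tool stack onto its stands

### The job

Closing time at the coffee counter: the tools have been left stacked on the portafilter. Take the stack apart from the top down and put each one fully home in its own place before you take the next: the tamper in its round dish, the leveller in its ring stand, the dosing funnel over the black domed boss of its stand, and last the portafilter down into its square wooden rest with the handle out through the gap. Keep every tool upright and do not knock the espresso cup.

Things in the scene. Friction and masses are not known exactly. Their poses are not given: they have to be found in the camera images.
- tamper_mid (a point): Tamper, top of the stack: flat steel foot 51 mm across and 10 mm high, black rounded handle above it, 82 mm high in all, 0.3 kg. Point on its axis half-way up, 41 mm above its underside; z up. The handle is widest (37 mm) 17 mm above this point: grip it round there. It stands in the 2 mm deep dished top of the leveller.
- leveller_mid (a point): Leveller (coffee distributor), second from the top: a knurled steel disc 62 mm across, 16 mm high, over a tapered boss (45 mm across, 36 mm at its tip, 10 mm high); 0.24 kg. Point on its axis 13 mm above the boss's tip; z up. The disc, from 3 mm below to 13 mm above this point, rests on the funnel's top, the boss loose in its bore. Grip the disc alone, without closing on the funnel below.
- funnel_mid (a point): Dosing funnel, third from the top: an open steel ring 58 mm across, bore 53 mm, 26 mm high, with a wider skirt (67 mm across) round its lowest 4 mm, 0.09 kg. Point on its axis half-way up, 13 mm above its underside; z up. The skirt hangs loosely over the portafilter's rim; grip the ring round its outside at this point or a little higher.
- portafilter_cup (a point): Portafilter, bottom of the stack: steel cup 58 mm across and 40 mm high with two small lugs at its sides (71 mm across the lugs, 28 to 33 mm up) and a level handle that leaves it along -x of this frame; 0.42 kg, balance point about 18 mm from the cup's axis towards the handle. Point on the cup's axis, half-way up, 20 mm above its underside; z up, -x along the handle. It stands in a shallow pocket (8 mm deep) of a fixed square wooden tamping block and lifts straight out.
- portafilter_neck (a point): The point at which to grip the portafilter: on its square steel neck (16 mm wide, 14 mm high, from 29 to 80 mm from the cup's axis), 55 mm from the cup's axis and 24 mm above the cup's underside. x, y, z as for the cup; close the fingers along y. Beyond the neck is the black handle, 27 mm thick, to 184 mm from the cup's axis.
- tamper_seat: The tamper's place, fixed: a low round dark-wood dish 77 mm across and 11 mm high, 67 mm wide inside, its black rubber floor 6 mm above the worktop. Origin: centre of its underside, on the worktop; z up.
- leveller_stand: The leveller's place, fixed: an upright dark-wood ring 69 mm across (80 mm at its foot), bore 53 mm and 18 mm deep, its mouth 24 mm above the worktop; the leveller's boss drops into it and the disc rests on the mouth. Origin: centre of its underside, on the worktop; z up.
- funnel_stand: The funnel's place, fixed: a dark-wood disc 84 mm across and 8 mm thick with a black domed boss in its middle, 42 mm across, its top 27 mm above the worktop; the funnel goes over the boss, skirt down, and stands on the disc. Origin: centre of its underside, on the worktop; z up.
- portafilter_rest: The portafilter's place, fixed: a square dark-wood block 92 x 92 mm, 36 mm high, with a square pocket 72 x 72 mm, 24 mm deep (black rubber floor 12 mm above the worktop), and a gap 40 mm wide in the middle of its -x wall, down to the pocket's floor, through which the neck leaves. Origin: centre of its underside, on the worktop; z up, -x from the pocket through the gap.
- espresso_cup: A loose espresso cup with a handle, 60 mm across (87 mm with its handle), 56 mm high, standing among the tools as a bystander. Origin: middle of its underside; z up.
Things that resemble listed ones, but are neither listed nor needed, are in the scene too. What is shaped like the portafilter_rest but blue is not meant.

How it is judged:
On the way, in this order (a step that is already met when the one before it is completed fails the run):
1. the tamper stands in its dish (horizontal distance between tamper_mid and tamper_seat below 0.012 m and z of tamper_mid in the frame of tamper_seat between 0.043 and 0.051 m and angle between tamper_mid's own z axis and vertical below 0.12 rad), for 0.2 s.
2. the leveller is home in its ring stand (horizontal distance between leveller_mid and leveller_stand below 0.01 m and z of leveller_mid in the frame of leveller_stand between 0.023 and 0.031 m and angle between leveller_mid's own z axis and vertical below 0.12 rad), for 0.2 s.
3. the funnel stands over the boss of its stand (horizontal distance between funnel_mid and funnel_stand below 0.01 m and z of funnel_mid in the frame of funnel_stand between 0.017 and 0.025 m and angle between funnel_mid's own z axis and vertical below 0.12 rad), for 0.2 s.
4. the portafilter is down in its rest, handle out through the gap (horizontal distance between portafilter_cup and portafilter_rest below 0.012 m and z of portafilter_cup in the frame of portafilter_rest between 0.028 and 0.036 m and angle between portafilter_cup's own z axis and vertical below 0.12 rad and x of portafilter_neck in the frame of portafilter_rest below -0.035 m), for 0.2 s.
At the end, for the whole second after the job is handed in: All four released at once in their own places, upright within 0.12 rad and within 4 mm of the fully seated height: tamper and portafilter (neck out through the gap) within 12 mm of the centre of their place, leveller and funnel within 10 mm (all of step 1 and all of step 2 and all of step 3 and all of step 4); the robot touches nothing.
It fails at once if a tool is tipped over (more than 0.7 rad) (angle between any of tamper_mid, leveller_mid, funnel_mid, portafilter_cup's own z axis and vertical above 0.7 rad).
It fails at once if the espresso cup is knocked (moved more than 25 mm or tipped more than 0.5 rad) (distance of espresso_cup from where it was at the start of the episode above 0.025 m or angle between espresso_cup's own z axis and vertical above 0.5 rad).
It also fails if it takes over 112 s, if anything falls off the work surface, if the arm or the gripper's body presses on something with over 40 N, if the wrist force passes 120 N, or if a joint passes its speed limit or range.

### The arm

A 6-joint arm with a two-finger parallel gripper is mounted at the origin on a cart in front of the work surface, level with it; the furniture and walls round the work are solid. World frame = base frame: x ahead of the robot, y to its left, z up, the work surface at z = 0. Lengths are in m, angles in rad, forces in N, time in s.
With the tool pointing down it reaches from about 0.425 to 0.95 m from the base axis. Payload 3.5 kg.
Tool frame: the origin (TCP) lies at the very end of the fingers, on their centre line; the grasp point (between the pads) lies 19 mm behind it; z points along the fingers, y is the direction in which the jaws open and shut (so a half turn about z gives the same grasp; the last joint's range is limited). The gripper opens to 85 mm and grips with 20 to 120 N. Pads are 22 mm wide; open, the fingers measure 114 mm over their backs; the gripper's body (76 mm by 85 mm) begins 54 mm behind the grasp point. The pads swing forward as they close: fully open they stand 13 mm farther back than shut.
Start: joints at [0.994, 0.286, 1.577, -0, 1.279, -0.15], TCP at [0.279, 0.614, 0.231] pointing down, gripper open.
Joint ranges: [-2.77, 2.77], [-0.9, 2.22], [0.21, 2.48], [-1.53, 4.67], [0.24, 2.81], [-2.84, 2.84]. Speed limits (rad/s): [2.79, 2.79, 3.14, 3.14, 3.14, 3.14].

### API

Orientations are given as a unit quaternion [x, y, z, w].
In Python, from plant import get_state, read_camera, get_calibration, ticket, search_frame, cut_out, pinpoint gives the robot as it stands.
- The arm moves only by the tool move_arm, never from a script. Its argument "plan" is a list that holds one entry, the list of rows, each a list of 7 numbers: the turn, a rotation vector about the tool's x, y, z in degrees, then the shift along the tool's x, y, z in m, then the finger opening in m, from 0 to 0.0854. In form: [[[ax, ay, az, x, y, z, hand], ...]]. A call has exactly 5 rows; each row is the pose to reach, as a shift and turn from the pose measured when the call began, along the tool's axes at that moment; what a row does not reach only later rows make up. A row lasts 1/8 s, in which the tool goes at most 62.5 mm and 10.7 degrees, less where a joint would pass 70% of its speed; a pose out of reach is approached as far as the arm can. A call with a gripper value outside its range is refused whole. The fingers move at their own pace and stop on an object; "force" is the grip in N (left out, the last holds). Time passes only in rows, so rows that repeat a pose let the fingers close, or fill a call up. It gives the time, the measured TCP pose, the force and the opening at its end, in the units of the state.
- get_state(): the state, without advancing time (a new reading comes with each control period).
- read_camera(name): name is "scene" or "side" or "wrist"; returns the picture (420x560x3 uint8, red, green, blue); there is no depth.
- get_calibration(name): a dict with "mtx" (3x3 intrinsics, pixels), "dist_coeffs" ([k1, k2, p1, p2, k3] as OpenCV has them; the pictures are not rectified), "extrinsics" (4x4, takes a point from camera to world coordinates); the wrist camera has in their place "hand_eye" (4x4, takes a point from camera to tool coordinates, whose origin is the TCP and whose axes are the flange's). Camera axes: x right, y up, looking along -z (the intrinsics and any distortion apply to the point x, -y, -z); pixel columns grow to the right and rows downward; lengths in m; the calibration is good to about 2 mm. A picture is of the moment at which its call begins: read the wrist's pose just before it. get_calibration takes no time and is no camera call.
- ticket.sign_off(): hands the job in, once; it reports no verdict.
Trained networks look in the newest picture that a camera, given by its name, has taken for a name from the list of things; names that differ only in an ending like _2 or _b are one class to them, and where a whole thing is asked for, a point or a joint stands for the part that bears it (a point fixed in the world has none). Each returns a list of dicts, best first, with "p" (0 to 1); they miss things now and then, are a little off and sometimes report something else, mostly with a low value. They report only what shows in the picture. A call takes as long as a camera call. They do not tell look-alikes from the thing itself.
- search_frame(camera, query): "centre" ([column, row] in pixels, amid what is visible of it).
- cut_out(camera, query): "pixels" (420x560 bool, what is visible of it) and "centre" ([column, row] in pixels, amid what is visible of it).
- pinpoint(camera, query): "centre" ([column, row] in pixels: a listed point, or the origin of a listed thing).
The state is a dict: "time": time; "qpos": joint angles; "dq": joint speeds; "joint_efforts": joint torques, N m; "eef_pos": TCP position; "tcp_rot": TCP orientation; "contact_force": force on the tool from outside, world axes, zero at the start; "wrist_torque": the same for the moment, N m; "opening": opening from 0.0 (shut) to 1.0 (fully open).
Only numpy, scipy, OpenCV 4.12 (cv2) and the standard library are available. Lean on these libraries where they do the work, as an engineer would, in place of code of your own. Each camera call takes 0.05 s, during which the arm holds its last target.

## Working session

There is one attempt and no reset: what is moved stays moved. The work goes in short steps, Python scripts to look and compute and a tool call to move; the robot and the scene stay as the last step left them, time stands still between calls to the robot, and variables do not carry over. Pictures are saved under pics/ and viewed, and the job is handed in when it is done.

Besides the shell and the picture viewer there is one more tool, called after "Emit:" by a JSON object that holds its "name" and its "arguments". move_arm: Moves the arm, as the interface text tells. Its arguments: {"type":"object","properties":{"plan":{"type":"array","items":{"type":"array","items":{"type":"array","items":{"type":"number"}}}},"force":{"type":"number"}},"required":["plan"]}

```bash
ls; mkdir -p pics
cat > h.py <<'E'
import numpy as np, cv2
from plant import get_state, read_camera, get_calibration, ticket, search_frame, cut_out, pinpoint
from scipy.spatial.transform import Rotation as R
def T(p,q):
    M=np.eye(4);M[:3,:3]=R.from_quat(q).as_matrix();M[:3,3]=p;return M
def cam(name,st=None):
    c=get_calibration(name)
    K=np.array(c['mtx'],float);d=np.array(c['dist_coeffs'],float)
    if name=='wrist':
        st=st or get_state()
        E=T(st['eef_pos'],st['tcp_rot'])@np.array(c['hand_eye'])
    else: E=np.array(c['extrinsics'])
    return K,d,E
def ray(C,px):
    K,d,E=C
    u=cv2.undistortPoints(np.array([[px]],float),K,d)[0,0]
    v=E[:3,:3]@np.array([u[0],-u[1],-1]);return E[:3,3],v/np.linalg.norm(v)
def onz(C,px,z):
    o,v=ray(C,px);return o+v*(z-o[2])/v[2]
def proj(C,P):
    K,d,E=C
    p=np.linalg.inv(E)@np.append(P,1);q=np.array([p[0],-p[1],-p[2]])
    return cv2.projectPoints(q.reshape(1,3),np.zeros(3),np.zeros(3),K,d)[0][0,0]
def tri(Cs,pxs):
    A=np.zeros((3,3));b=np.zeros(3)
    for C,p in zip(Cs,pxs):
        o,v=ray(C,p);M=np.eye(3)-np.outer(v,v);A+=M;b+=M@o
    P=np.linalg.solve(A,b);return P,[np.linalg.norm(proj(C,P)-p) for C,p in zip(Cs,pxs)]
def save(n,im): cv2.imwrite('pics/'+n+'.png',cv2.cvtColor(im,cv2.COLOR_RGB2BGR))
def show():
    s=get_state();print('t',round(s['time'],2),'p',np.round(s['eef_pos'],4),'q',np.round(s['tcp_rot'],4),'F',np.round(s['contact_force'],1),'open',round(s['opening']*85.4,1),'j',np.round(s['qpos'],2));return s
E
python3 - <<'E'
from h import *
s=show()
for n in ['scene','side','wrist']:
    save(n+'0',read_camera(n))
    C=cam(n,s);print(n,np.round(C[2],3).tolist())
print(get_state()['time'])
E
```

```text
pics
t 0.0 p [0.279  0.6139 0.2299] q [ 2.118e-01  9.773e-01 -1.100e-03 -4.000e-04] F [0.3 0.4 0.5] open 85.7 j [ 0.99  0.29  1.58 -0.    1.28 -0.15]
scene [[0.679, 0.562, -0.472, -0.147], [-0.735, 0.519, -0.437, -0.353], [-0.0, 0.643, 0.766, 1.004], [0.0, 0.0, 0.0, 1.0]]
side [[0.972, 0.107, -0.212, 0.27], [-0.237, 0.473, -0.848, -0.558], [0.01, 0.874, 0.485, 0.508], [0.0, 0.0, 0.0, 1.0]]
wrist [[0.414, -0.873, -0.259, 0.212], [0.91, 0.396, 0.12, 0.644], [-0.002, -0.285, 0.959, 0.373], [0.0, 0.0, 0.0, 1.0]]
0.15
```

View pics/scene0.png

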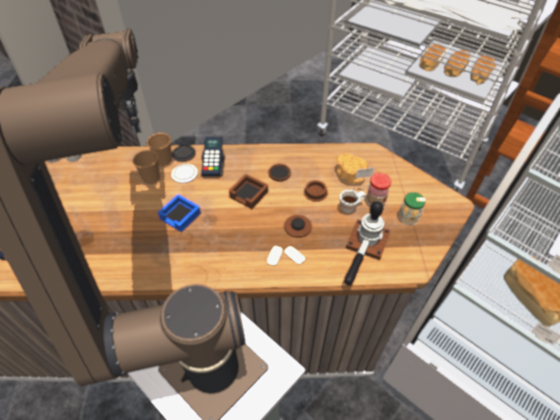

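View pics/side0.png

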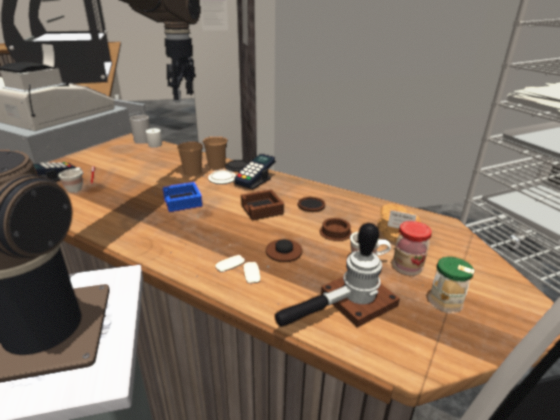

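View pics/wrist0.png

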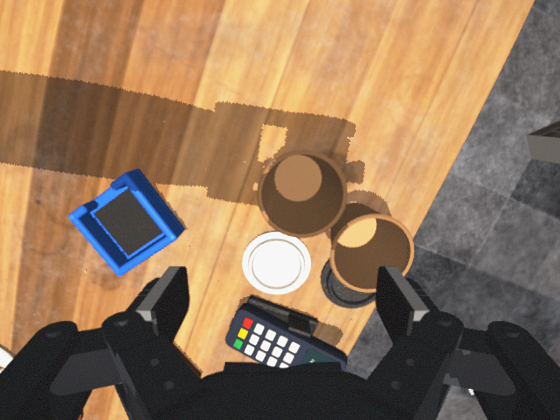

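Run:
```python
from h import *
names=['tamper_mid','leveller_mid','funnel_mid','portafilter_cup','portafilter_neck','tamper_seat','leveller_stand','funnel_stand','portafilter_rest','espresso_cup']
Cs={n:cam(n) for n in ['scene','side']}
im={n:read_camera(n) for n in Cs}
for q in names:
    r={n:pinpoint(n,q) for n in Cs}
    for n in Cs: print(q,n,[(np.round(x['centre'],1).tolist(),round(x['p'],2)) for x in r[n][:3]], np.round(onz(Cs[n],r[n][0]['centre'],0),3) if r[n] else '')
    if all(r.values()):
        P,e=tri(Cs.values(),[r[n][0]['centre'] for n in Cs]);print('   ',np.round(P,4),np.round(e,1))
save('scene_z',cv2.resize(im['scene'][130:300,220:450],(800,592),interpolation=cv2.INTER_CUBIC))
save('side_z',cv2.resize(im['side'][160:330,230:490],(800,523),interpolation=cv2.INTER_CUBIC))
```

```text
tamper_mid scene [([377.4, 212.0], 0.61)] [ 0.67  -0.009  0.   ]
tamper_mid side [([368.1, 240.6], 0.95)] [0.666 0.133 0.   ]
    [ 0.5576 -0.0566  0.1389] [0.1 0.2]
leveller_mid scene [([373.1, 225.4], 0.71)] [ 0.617 -0.029  0.   ]
leveller_mid side [([362.2, 263.6], 0.74)] [0.615 0.053 0.   ]
    [ 0.5507 -0.0582  0.0908] [0.7 1.1]
funnel_mid scene [] 
funnel_mid side [([361.5, 273.7], 0.69)] [0.598 0.021 0.   ]
portafilter_cup scene [([366.7, 235.5], 0.67)] [ 0.573 -0.037  0.   ]
portafilter_cup side [([356.9, 287.7], 0.91)] [ 0.571 -0.018  0.   ]
    [ 0.5556 -0.045   0.025 ] [0.1 0.2]
portafilter_neck scene [([367.7, 234.4], 0.6), ([362.1, 244.3], 0.55), ([369.2, 222.4], 0.26)] [ 0.578 -0.037  0.   ]
portafilter_neck side [([336.4, 294.0], 0.75), ([362.4, 268.3], 0.35)] [ 0.524 -0.026  0.   ]
    [ 0.5202 -0.0605  0.0487] [ 6.9 10.6]
tamper_seat scene [([276.3, 174.4], 0.7)] [0.577 0.333 0.   ]
tamper_seat side [([310.0, 205.2], 0.73), ([262.0, 207.7], 0.46)] [0.587 0.331 0.   ]
    [ 0.5869  0.3401 -0.0077] [1.1 1.4]
leveller_stand scene [([315.2, 192.2], 0.95)] [0.603 0.186 0.   ]
leveller_stand side [([334.2, 231.8], 0.66)] [0.602 0.187 0.   ]
    [0.6013 0.1851 0.0016] [0.1 0.1]
funnel_stand scene [([296.1, 224.6], 0.87)] [0.462 0.144 0.   ]
funnel_stand side [([283.1, 251.4], 0.72)] [0.459 0.135 0.   ]
    [ 0.4635  0.1462 -0.0067] [0.7 0.9]
portafilter_rest scene [([180.1, 214.1], 0.74)] [0.249 0.434 0.   ]
portafilter_rest side [([264.5, 205.7], 0.79), ([180.0, 202.4], 0.76)] [0.463 0.356 0.   ]
    [ 0.4242  0.6013 -0.1743] [26.4 28.4]
espresso_cup scene [([350.9, 206.1], 0.92)] [0.634 0.066 0.   ]
espresso_cup side [([365.2, 259.7], 0.76), ([367.4, 243.5], 0.43)] [0.627 0.064 0.   ]
    [0.6292 0.0646 0.0015] [0.8 1.2]
```

View pics/scene_z.png

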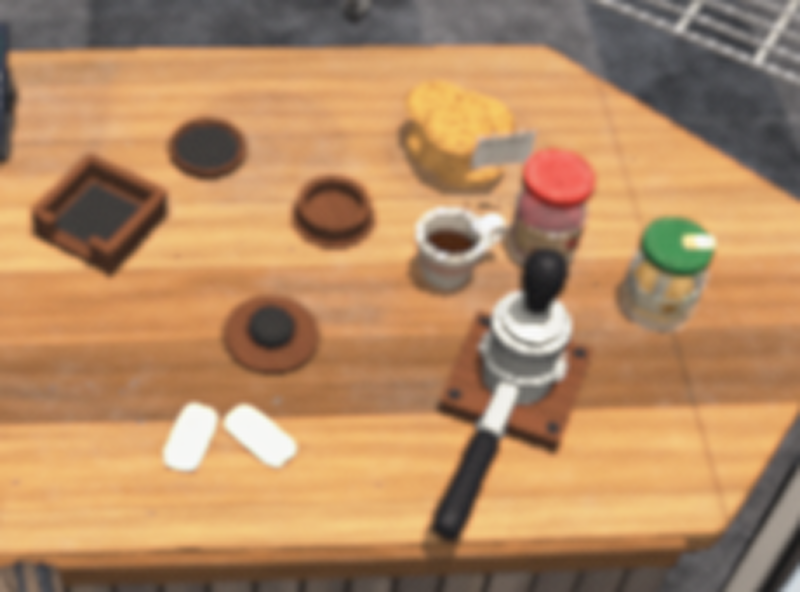

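View pics/side_z.png

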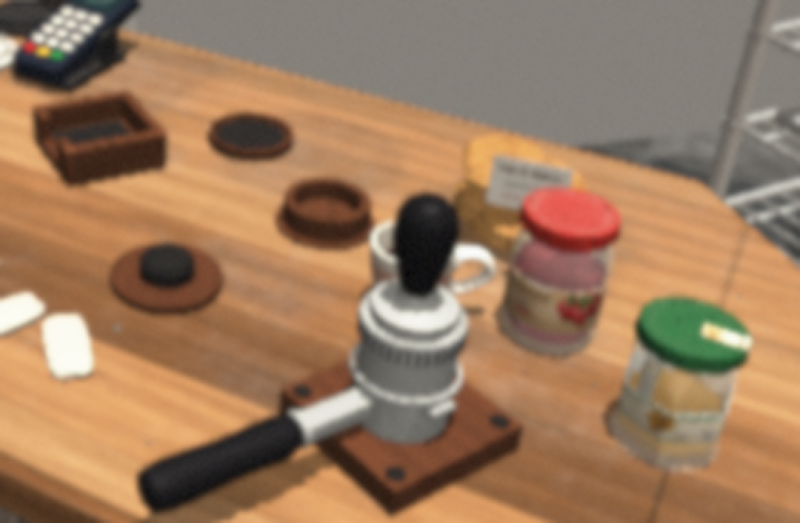

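```bash
cat >> h.py <<'E'
def goal(p,yaw,s=None,down=True):
    """yaw deg = direction of tool y axis in world; prints full shift & turn"""
    s=s or get_state();Rm=R.from_quat(s['tcp_rot']).as_matrix()
    c,n=np.cos(np.radians(yaw)),np.sin(np.radians(yaw))
    y=np.array([c,n,0]);z=np.array([0,0,-1.]);x=np.cross(y,z)
    G=np.stack([x,y,z],1)
    d=Rm.T@(np.array(p)-s['eef_pos']);w=R.from_matrix(Rm.T@G).as_rotvec(degrees=True)
    print('turn',np.round(w,1),'shift',np.round(d,4),'|d|',round(np.linalg.norm(d),3),'yaw now',round(np.degrees(np.arctan2(Rm[1,1],Rm[0,1])),1))
E
python3 - <<'E'
from h import *
show();goal([.45,.27,.37],90);goal([.5,.05,.37],90)
E
```

```text
t 1.25 p [0.2794 0.6145 0.2314] q [ 0.2118  0.9773  0.     -0.    ] F [ 0.9 -0.6  0.3] open 85.2 j [ 0.99  0.29  1.58  0.    1.28 -0.15]
turn [  0.   -0.  -24.5] shift [-0.2979 -0.2429 -0.1387] |d| 0.409 yaw now 65.5
turn [  0.   -0.  -24.5] shift [-0.4345 -0.4225 -0.1387] |d| 0.622 yaw now 65.5
```

Emit:
{"name": "move_arm", "arguments": {"plan": [[[0, 0, -5, -0.04, -0.03, -0.035, 0.085], [0, 0, -10, -0.08, -0.065, -0.06, 0.085], [0, 0, -15, -0.12, -0.1, -0.08, 0.085], [0, 0, -20, -0.16, -0.13, -0.1, 0.085], [0, 0, -24.5, -0.2, -0.165, -0.12, 0.085]]]}}

```text
time: 1.88
eef_pos: [0.3936, 0.38, 0.3522]
tcp_rot: [-0.002, 1.0, 0.0, 0.0]
contact_force: [0.2, 0.3, -0.4]
opening: 0.999
```

Run:
```python
from h import *
s=show();goal([.43,.27,.40],90)
```

```text
t 1.88 p [0.3936 0.38   0.3522] q [-1.9e-03  1.0e+00  2.0e-04  3.0e-04] F [ 0.2  0.3 -0.4] open 85.3 j [ 0.58 -0.07  1.74 -0.    1.46 -0.99]
turn [0.  0.  0.2] shift [-0.036  -0.1101 -0.0478] |d| 0.125 yaw now 90.2
```

Emit:
{"name": "move_arm", "arguments": {"plan": [[[0, 0, 0, -0.015, -0.04, -0.02, 0.085], [0, 0, 0, -0.03, -0.08, -0.04, 0.085], [0, 0, 0, -0.036, -0.11, -0.048, 0.085], [0, 0, 0, -0.036, -0.11, -0.048, 0.085], [0, 0, 0, -0.036, -0.11, -0.048, 0.085]]]}}

```text
time: 2.5
eef_pos: [0.4298, 0.2705, 0.3998]
tcp_rot: [-0.002, 1.0, 0.0, 0.0]
contact_force: [0.7, -0.2, 0.2]
opening: 0.996
```

Run:
```python
from h import *
s=show();C=cam('wrist',s);im=read_camera('wrist');save('w1',im)
for q in ['tamper_seat','leveller_stand','funnel_stand','portafilter_rest']:
    for x in pinpoint('wrist',q)[:2]: print(q,np.round(x['centre'],1),round(x['p'],2),np.round(onz(C,x['centre'],0),4))
```

```text
t 2.5 p [0.4298 0.2705 0.3998] q [-1.9e-03  1.0e+00  3.0e-04  1.0e-04] F [ 0.7 -0.2  0.2] open 85.1 j [ 0.36 -0.17  1.75  0.    1.56 -1.21]
tamper_seat [316.3 249.2] 0.92 [0.5883 0.3342 0.    ]
leveller_stand [235. 261.] 0.59 [0.6125 0.1846 0.    ]
funnel_stand [203.4 179.8] 0.92 [0.4604 0.1359 0.    ]
portafilter_rest [385.2  43.3] 0.72 [0.2426 0.431  0.    ]
portafilter_rest [318.4 172.7] 0.62 [0.4475 0.3329 0.    ]
```

View pics/w1.png

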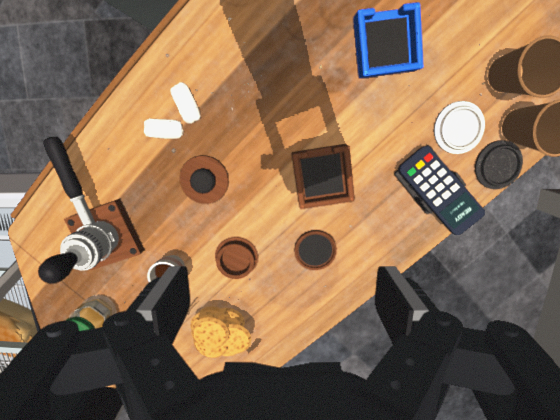

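Run:
```python
import cv2
im=cv2.imread('pics/w1.png')
cv2.imwrite('pics/w1z.png',cv2.resize(im[130:290,165:365],(800,640)[:2],interpolation=cv2.INTER_CUBIC)[:600])
```

```text
(no output)
```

View pics/w1z.png

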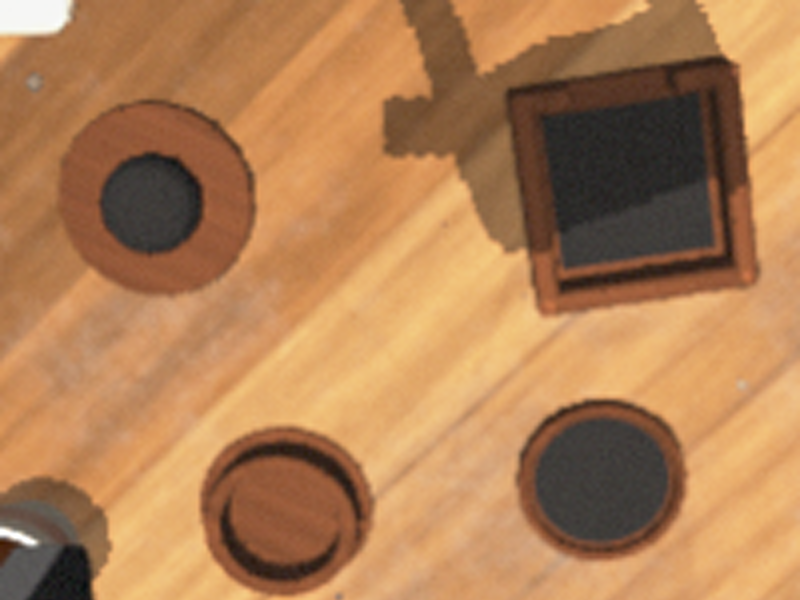

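```bash
cat > fix.py <<'E'
from h import *
C=cam('wrist',dict(eef_pos=[0.4298,0.2705,0.3998],tcp_rot=[-1.9e-03,1.0,3.0e-04,1.0e-04]))
z=lambda u,v:(u/4+165-.4,v/4+130-.4)
P=[onz(C,z(*c),.036) for c in [(508,92),(738,60),(757,280),(540,312)]]
P=np.array(P);print('rest',np.round(P.mean(0),4),[round(np.linalg.norm(P[i]-P[i-1]),4) for i in range(4)])
for a,b in [(0,3),(1,2)]: d=P[b]-P[a];print('x dir deg',np.degrees(np.arctan2(d[1],d[0])))
for a,b in [(0,1),(3,2)]: d=P[b]-P[a];print('y dir-90',np.degrees(np.arctan2(d[1],d[0]))-90)
Q=[onz(C,z(*c),.012) for c in [(542,115),(703,93),(717,247),(558,271)]];Q=np.array(Q);print('floor',Q.mean(0).round(4),[round(np.linalg.norm(Q[i]-Q[i-1]),4) for i in range(4)])
def ell(n,l,r,t,b,h):
    a=[onz(C,z(*p),h) for p in [(l,(t+b)/2),(r,(t+b)/2),((l+r)/2,t),((l+r)/2,b)]]
    print(n,np.round(np.mean(a,0),4),'dia',round(np.linalg.norm(a[0]-a[1]),4),round(np.linalg.norm(a[2]-a[3]),4))
ell('dish floor',533,670,416,543,.006);ell('dish rim',518,685,400,558,.006)
ell('funnel disc',58,255,100,295,.006);ell('boss',100,203,152,254,.018)
ell('ring',201,373,428,594,.01)
E
python3 fix.py
```

```text
rest [0.448  0.3372 0.036 ] [np.float64(0.0904), np.float64(0.0904), np.float64(0.0893), np.float64(0.0895)]
x dir deg 9.032512800470736
x dir deg 8.46016433368135
y dir-90 8.258924788763636
y dir-90 8.948690439591061
floor [0.4499 0.3379 0.012 ] [np.float64(0.0665), np.float64(0.0666), np.float64(0.0654), np.float64(0.0681)]
dish floor [0.5866 0.3311 0.006 ] dia 0.062 0.0622
dish rim [0.5865 0.3311 0.006 ] dia 0.0756 0.0774
funnel disc [0.4583 0.1379 0.006 ] dia 0.0843 0.0841
boss [0.458  0.1387 0.018 ] dia 0.0431 0.0431
ring [0.6011 0.1888 0.01  ] dia 0.078 0.0822
```

Emit:
{"name": "move_arm", "arguments": {"plan": [[[0, 0, 0, -0.01, -0.06, 0, 0.085], [0, 0, 0, -0.02, -0.12, 0, 0.085], [0, 0, 0, -0.03, -0.18, 0, 0.085], [0, 0, 0, -0.04, -0.24, 0, 0.085], [0, 0, 0, -0.05, -0.3, 0, 0.085]]]}}

```text
time: 3.38
eef_pos: [0.4813, -0.0303, 0.3996]
tcp_rot: [-0.003, 1.0, 0.0, 0.0]
contact_force: [0.6, 1.0, -0.5]
opening: 0.998
```

Emit:
{"name": "move_arm", "arguments": {"plan": [[[0, 0, 0, 0, -0.01, 0, 0.085], [0, 0, 0, 0, -0.01, 0, 0.085], [0, 0, 0, 0, -0.01, 0, 0.085], [0, 0, 0, 0, -0.01, 0, 0.085], [0, 0, 0, 0, -0.01, 0, 0.085]]]}}

```text
time: 4.0
eef_pos: [0.4814, -0.0393, 0.3997]
tcp_rot: [-0.004, 1.0, 0.0, 0.0]
contact_force: [0.4, -0.0, -0.1]
opening: 0.996
```

Run:
```python
from h import *
s=show();C=cam('wrist',s);im=read_camera('wrist');save('w2',im)
for q in ['tamper_mid','leveller_mid','funnel_mid','portafilter_cup','portafilter_neck','espresso_cup']:
    for x in pinpoint('wrist',q)[:2]: print(q,np.round(x['centre'],1),round(x['p'],2),np.round(onz(C,x['centre'],0.03),4))
```

```text
t 4.0 p [ 0.4814 -0.0393  0.3997] q [-4.e-03  1.e+00  1.e-04  3.e-04] F [ 0.4 -0.  -0.1] open 85.0 j [-0.29 -0.23  1.8   0.    1.57 -1.87]
tamper_mid [272.5 219.9] 0.65 [ 0.5743 -0.0543  0.03  ]
tamper_mid [273.4 231.1] 0.55 [ 0.5943 -0.0528  0.03  ]
funnel_mid [387.8 152.9] 0.73 [0.4608 0.1292 0.03  ]
portafilter_cup [275.1 212. ] 0.64 [ 0.5605 -0.0499  0.03  ]
portafilter_neck [265.6 183.6] 0.93 [ 0.5125 -0.0655  0.03  ]
espresso_cup [339.8 245.3] 0.68 [0.6194 0.0616 0.03  ]
```

View pics/w2.png

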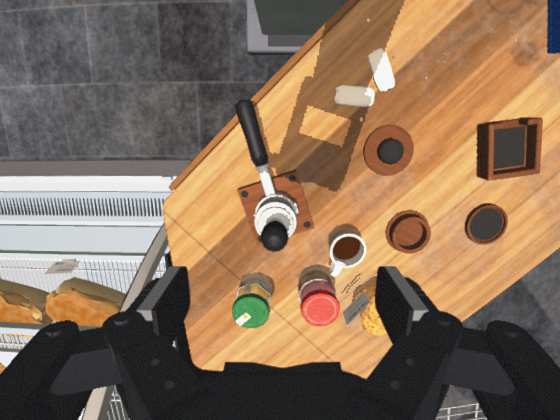

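Run:
```python
import cv2
im=cv2.imread('pics/w2.png')
cv2.imwrite('pics/w2z.png',cv2.resize(im[95:255,215:375],(600,600),interpolation=cv2.INTER_CUBIC))
```

```text
(no output)
```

View pics/w2z.png

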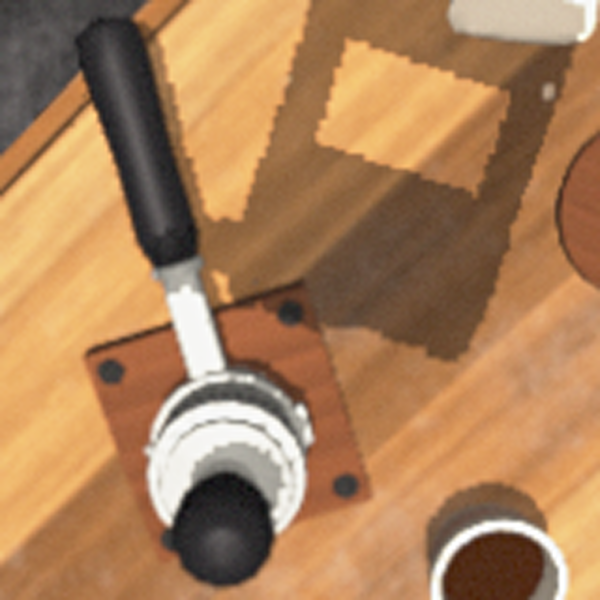

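Run:
```python
from h import *
from scipy.optimize import least_squares
W=cam('wrist',dict(eef_pos=[.4814,-.0393,.3997],tcp_rot=[-4e-3,1,1e-4,3e-4]));S=cam('scene');D=cam('side')
zw=lambda u,v:np.array((u/3.75+215-.4,v/3.75+95-.4))
zs=lambda u,v:np.array((u/3.478+220-.4,v/3.478+130-.4))
zd=lambda u,v:np.array((u/3.077+230-.4,v/3.077+160-.4))
obs=[(W,zw(221,530),135),(D,zd(427,230),135),(S,zs(545,275),135),(W,zw(228,470),79),(D,zd(413,315),79),(S,zs(531,325),79)]
f=lambda p:np.concatenate([proj(C,[p[0],p[1],p[2]+h/1000])-q for C,q,h in obs])
r=least_squares(f,[.55,-.05,.02]);print(r.x.round(4),f(r.x).reshape(-1,2).round(1).tolist())
for C,q,h in obs: print(onz(C,q,r.x[2]+h/1000).round(4))
u=r.x[2]
a=onz(W,zw(107,30),u+.024);b=onz(W,zw(194,325),u+.024);print('end',a,'neck',b,'dir',np.degrees(np.arctan2(*(b-a)[1::-1])),'dist end-axis',np.linalg.norm((a-r.x)[:2]))
for h in [.01,.02,.03]:
  P=[onz(W,zw(*c),h) for c in [(87,355),(303,283),(370,494)]]
  print(h,'block c',((P[0]+P[2])/2).round(4),np.linalg.norm(P[0]-P[1]).round(4),np.linalg.norm(P[1]-P[2]).round(4),np.degrees(np.arctan2(*(P[2]-P[1])[1::-1])).round(1))
# jars, cup
for n,c in [('green',(251,310)),('red',(319,308)),('cup',(347,249))]: print(n,onz(W,c,.06).round(3))
```

```text
[ 0.5584 -0.0497  0.0103] [[0.1, -0.5], [-1.3, 1.1], [-0.4, 0.2], [-0.9, 2.1], [-0.6, -0.4], [0.1, -1.1]]
[ 0.5591 -0.0498  0.1453]
[ 0.5621 -0.047   0.1453]
[ 0.5597 -0.0501  0.1453]
[ 0.5551 -0.0484  0.0893]
[ 0.559  -0.0509  0.0893]
[ 0.5548 -0.0518  0.0893]
end [ 0.38728595 -0.09860287  0.03425203] neck [ 0.50788636 -0.06409606  0.03425203] dir 15.967155655759544 dist end-axis 0.17792220887527907
0.01 block c [ 0.5595 -0.0486  0.01  ] 0.1026 0.1043 18.6
0.02 block c [ 0.5566 -0.0484  0.02  ] 0.1007 0.1024 18.6
0.03 block c [ 0.5538 -0.0482  0.03  ] 0.0988 0.1004 18.6
green [ 0.729 -0.091  0.06 ]
red [0.725 0.027 0.06 ]
cup [0.614 0.068 0.06 ]
```

Run:
```python
from h import *
goal([.558,-.05,.22],90)
```

```text
turn [0.  0.  0.4] shift [-0.0765 -0.0103  0.1796] |d| 0.195 yaw now 90.4
```

Emit:
{"name": "move_arm", "arguments": {"plan": [[[0, 0, 0.4, -0.025, -0.003, 0.05, 0.085], [0, 0, 0.4, -0.05, -0.006, 0.1, 0.085], [0, 0, 0.4, -0.0765, -0.01, 0.15, 0.085], [0, 0, 0.4, -0.0765, -0.0103, 0.18, 0.085], [0, 0, 0.4, -0.0765, -0.0103, 0.18, 0.085]]]}}

```text
time: 4.97
eef_pos: [0.5562, -0.0497, 0.216]
tcp_rot: [0.0, 1.0, 0.001, -0.003]
contact_force: [0.8, 0.0, 0.7]
opening: 0.994
```

Run:
```python
from h import *
s=show();C=cam('wrist',s);im=read_camera('wrist');save('w3',im)
```

```text
t 4.97 p [ 0.5562 -0.0497  0.216 ] q [ 5.0e-04  1.0e+00  1.1e-03 -3.5e-03] F [0.8 0.  0.7] open 84.9 j [-0.27  0.05  1.88  0.    1.22 -1.84]
```

View pics/w3.png

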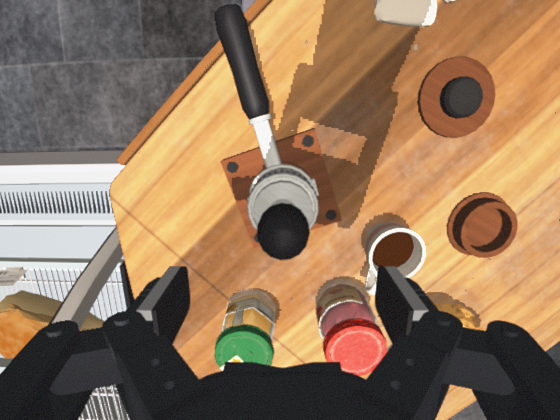

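Run:
```python
from h import *
s=show();C=cam('wrist',s)
print(onz(C,(283,231),.145), proj(C,[.558,-.05,.145]), onz(C,(257,231),.145)[1]-onz(C,(309,231),.145)[1])
a=onz(C,(284,207),.089);print(a)
goal([.558,-.05,.125],90,s)
```

```text
t 5.03 p [ 0.5576 -0.05    0.2188] q [ 5.e-04  1.e+00  4.e-04 -1.e-03] F [ 0.2 -0.3  0.9] open 84.8 j [-0.27  0.05  1.87  0.    1.22 -1.84]
[ 0.56231381 -0.04925175  0.145     ] [281.95002909 225.2975094 ] -0.03726078477264688
[ 0.5600804  -0.04813614  0.089     ]
turn [ 0.  -0.1 -0.1] shift [-0.0006 -0.0001  0.0938] |d| 0.094 yaw now 89.9
```

Emit:
{"name": "move_arm", "arguments": {"plan": [[[0, 0, 0, -0.002, 0, 0.03, 0.085], [0, 0, 0, -0.002, 0, 0.06, 0.085], [0, 0, 0, -0.002, 0, 0.08, 0.085], [0, 0, 0, -0.002, 0, 0.094, 0.085], [0, 0, 0, -0.002, 0, 0.094, 0.085]]]}}

```text
time: 5.65
eef_pos: [0.5592, -0.0499, 0.1246]
tcp_rot: [0.0, 1.0, 0.001, -0.001]
contact_force: [0.2, 0.8, 0.5]
opening: 0.997
```

Emit:
{"name": "move_arm", "arguments": {"plan": [[[0, 0, 0, 0, 0, 0, 0.03], [0, 0, 0, 0, 0, 0, 0.03], [0, 0, 0, 0, 0, 0, 0.03], [0, 0, 0, 0, 0, 0, 0.03], [0, 0, 0, 0, 0, 0, 0.03]]], "force": 40}}

```text
time: 6.28
eef_pos: [0.5599, -0.0498, 0.1256]
tcp_rot: [0.0, 1.0, 0.0, -0.001]
contact_force: [-0.1, 1.8, 5.6]
opening: 0.413
```

Run:
```python
from h import *
s=show();im=read_camera('wrist');save('w4',im)
```

```text
t 6.28 p [ 0.5599 -0.0498  0.1256] q [ 4.e-04  1.e+00  5.e-04 -6.e-04] F [-0.1  1.8  5.6] open 35.3 j [-0.27  0.15  1.94  0.    1.05 -1.84]
```

View pics/w4.png

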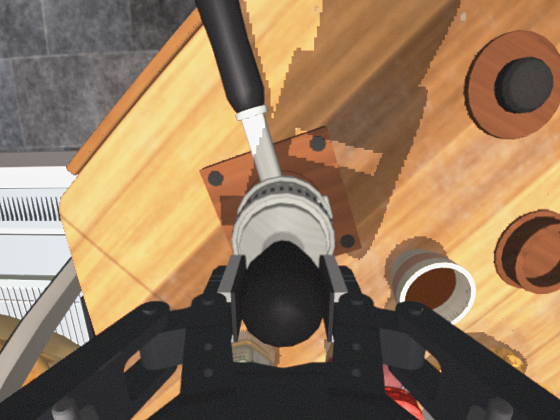

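Emit:
{"name": "move_arm", "arguments": {"plan": [[[0, 0, 0, 0, 0, 0, 0.05], [0, 0, 0, 0, 0, 0.003, 0.05], [0, 0, 0, 0, 0, 0.005, 0.05], [0, 0, 0, 0, 0, 0.005, 0.03], [0, 0, 0, 0, 0, 0.005, 0.03]]], "force": 50}}

```text
time: 6.95
eef_pos: [0.5595, -0.0497, 0.12]
tcp_rot: [0.0, 1.0, 0.001, -0.001]
contact_force: [0.2, -0.2, -1.3]
opening: 0.41
```

Emit:
{"name": "move_arm", "arguments": {"plan": [[[0, 0, 0, 0, 0, 0, 0.03], [0, 0, 0, 0, 0, 0, 0.03], [0, 0, 0, 0, 0, -0.005, 0.03], [0, 0, 0, 0, 0, -0.01, 0.03], [0, 0, 0, 0, 0, -0.02, 0.03]]]}}

```text
time: 7.58
eef_pos: [0.5591, -0.0496, 0.14]
tcp_rot: [0.0, 1.0, 0.001, -0.002]
contact_force: [0.8, -1.1, -3.1]
opening: 0.415
```

Run:
```python
from h import *
s=show();im=read_camera('side');save('d4',cv2.resize(im[150:330,230:490],(780,540),interpolation=cv2.INTER_CUBIC))
goal([.5596,-.05,.26],90)
```

```text
t 7.58 p [ 0.5591 -0.0496  0.14  ] q [ 4.0e-04  1.0e+00  8.0e-04 -1.7e-03] F [ 0.8 -1.1 -3.1] open 35.4 j [-0.27  0.13  1.93  0.    1.08 -1.84]
turn [ 0.  0. -0.] shift [ 0.0007 -0.     -0.1179] |d| 0.118 yaw now 90.0
```

View pics/d4.png

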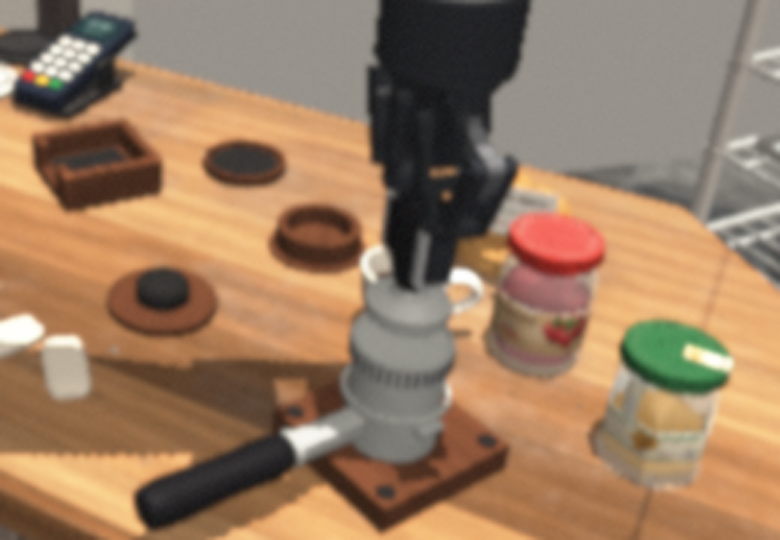

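Emit:
{"name": "move_arm", "arguments": {"plan": [[[0, 0, 0, 0, 0.01, -0.035, 0.03], [0, 0, 0, 0, 0.05, -0.055, 0.03], [0, 0, 0, -0.008, 0.105, -0.06, 0.03], [0, 0, 0, -0.016, 0.16, -0.06, 0.03], [0, 0, 0, -0.025, 0.215, -0.06, 0.03]]]}}

```text
time: 8.25
eef_pos: [0.5858, 0.1667, 0.2031]
tcp_rot: [0.001, 1.0, 0.0, 0.001]
contact_force: [1.4, -0.1, -3.3]
opening: 0.412
```

Run:
```python
from h import *
s=show();goal([.5865,.331,.12],90)
```

```text
t 8.25 p [0.5858 0.1667 0.2031] q [6.e-04 1.e+00 3.e-04 7.e-04] F [ 1.4 -0.1 -3.3] open 35.2 j [ 0.11  0.17  1.77  0.    1.2  -1.46]
turn [ 0.   0.1 -0.1] shift [-0.0004  0.1643  0.0832] |d| 0.184 yaw now 89.9
```

Emit:
{"name": "move_arm", "arguments": {"plan": [[[0, 0, 0, 0, 0.05, 0, 0.03], [0, 0, 0, 0, 0.1, 0.02, 0.03], [0, 0, 0, 0, 0.15, 0.05, 0.03], [0, 0, 0, -0.0005, 0.1645, 0.08, 0.03], [0, 0, 0, -0.0005, 0.1645, 0.083, 0.03]]]}}

```text
time: 8.88
eef_pos: [0.5843, 0.3317, 0.1168]
tcp_rot: [-0.001, 1.0, -0.001, -0.002]
contact_force: [-0.0, 0.3, -3.4]
opening: 0.41
```

Run:
```python
from h import *
s=show();C=cam('wrist',s);im=read_camera('wrist');save('w5',im);goal([.5865,.331,.05],90);print(proj(C,[.5865,.331,.006]),[proj(C,[.5865+.0385*a,.331+.0385*b,.011]).round() for a,b in [(1,0),(-1,0),(0,1),(0,-1)]])
im=read_camera('side');save('d5',cv2.resize(im[120:270,210:410],(800,600),interpolation=cv2.INTER_CUBIC))
```

```text
t 8.88 p [0.5843 0.3317 0.1168] q [-6.0e-04  1.0e+00 -9.0e-04 -2.2e-03] F [-0.   0.3 -3.4] open 35.0 j [ 0.37  0.39  1.66 -0.    1.09 -1.21]
turn [-0.1 -0.1 -0. ] shift [-0.0012  0.      0.0684] |d| 0.068 yaw now 90.0
[281.42477501 213.18096755] [array([281., 259.]), array([281., 168.]), array([329., 215.]), array([234., 215.])]
```

View pics/w5.png

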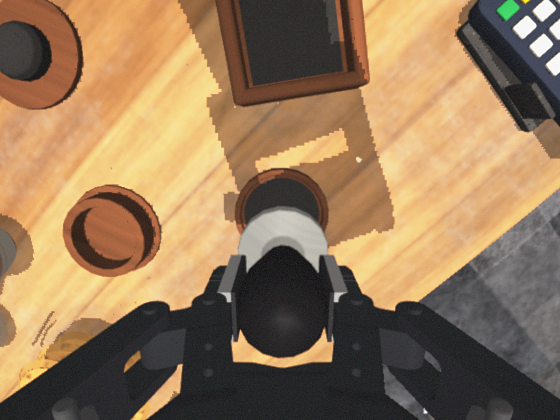

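View pics/d5.png

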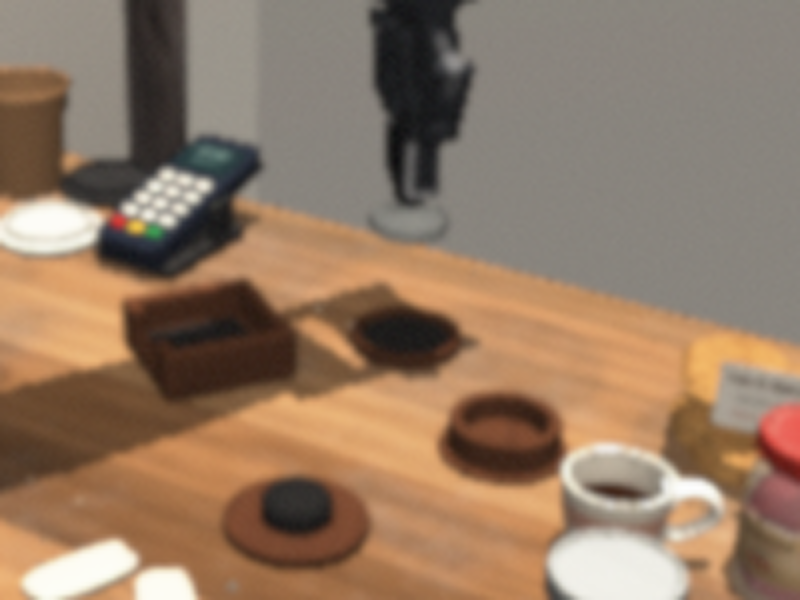

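Emit:
{"name": "move_arm", "arguments": {"plan": [[[0, 0, 0, -0.002, 0, 0.03, 0.03], [0, 0, 0, -0.002, 0, 0.055, 0.03], [0, 0, 0, -0.002, 0, 0.065, 0.03], [0, 0, 0, -0.002, 0, 0.073, 0.03], [0, 0, 0, -0.002, 0, 0.073, 0.03]]]}}

```text
time: 9.6
eef_pos: [0.5892, 0.3306, 0.0479]
tcp_rot: [0.001, 1.0, 0.0, 0.001]
contact_force: [0.4, 0.6, -2.4]
opening: 0.407
```

Run:
```python
from h import *
s=show();goal([.5865,.331,.038],90)
```

```text
t 9.6 p [0.5892 0.3306 0.0479] q [7.e-04 1.e+00 1.e-04 9.e-04] F [ 0.4  0.6 -2.4] open 34.8 j [ 0.36  0.48  1.68 -0.    0.98 -1.21]
turn [ 0.   0.1 -0.1] shift [0.0027 0.0004 0.0099] |d| 0.01 yaw now 89.9
```

Emit:
{"name": "move_arm", "arguments": {"plan": [[[0, 0, 0, 0.002, 0, 0.003, 0.03], [0, 0, 0, 0.002, 0, 0.005, 0.03], [0, 0, 0, 0.002, 0, 0.007, 0.03], [0, 0, 0, 0.002, 0, 0.008, 0.03], [0, 0, 0, 0.002, 0, 0.008, 0.03]]]}}

```text
time: 10.22
eef_pos: [0.5871, 0.3306, 0.0397]
tcp_rot: [0.001, 1.0, 0.0, 0.001]
contact_force: [1.1, 0.3, -3.0]
opening: 0.412
```

Emit:
{"name": "move_arm", "arguments": {"plan": [[[0, 0, 0, 0, 0, 0.001, 0.03], [0, 0, 0, 0, 0, 0.0015, 0.03], [0, 0, 0, 0, 0, 0.002, 0.03], [0, 0, 0, 0, 0, 0.0025, 0.03], [0, 0, 0, 0, 0, 0.003, 0.03]]]}}

```text
time: 10.85
eef_pos: [0.5875, 0.3307, 0.038]
tcp_rot: [0.001, 1.0, 0.0, 0.001]
contact_force: [-2.1, -1.6, 5.6]
opening: 0.41
```

Contact. Release slowly and rise.

Emit:
{"name": "move_arm", "arguments": {"plan": [[[0, 0, 0, 0, 0, 0, 0.045], [0, 0, 0, 0, 0, 0, 0.06], [0, 0, 0, 0, 0, 0, 0.06], [0, 0, 0, 0, 0, -0.02, 0.065], [0, 0, 0, 0, 0, -0.05, 0.07]]]}}

```text
time: 11.48
eef_pos: [0.5869, 0.3305, 0.0884]
tcp_rot: [0.001, 1.0, -0.0, 0.0]
contact_force: [0.2, -0.2, 1.7]
opening: 0.82
```

Emit:
{"name": "move_arm", "arguments": {"plan": [[[0, 0, 0, 0, 0, -0.04, 0.07], [0, 0, 0, 0, 0, -0.09, 0.07], [0, 0, 0, 0, -0.03, -0.11, 0.085], [0, 0, 0, 0, -0.08, -0.11, 0.085], [0, 0, 0, 0.02, -0.13, -0.11, 0.085]]]}}

```text
time: 12.1
eef_pos: [0.5677, 0.1994, 0.201]
tcp_rot: [0.0, 1.0, -0.0, 0.002]
contact_force: [0.8, -0.4, 0.2]
opening: 0.996
```

Run:
```python
from h import *
s=show()
a=read_camera('side');save('d6',cv2.resize(a[120:330,210:490],(800,600),interpolation=cv2.INTER_CUBIC))
goal([.5,-.05,.30],90)
```

```text
t 12.1 p [0.5677 0.1994 0.201 ] q [ 5.0e-04  1.0e+00 -0.0e+00  2.4e-03] F [ 0.8 -0.4  0.2] open 85.1 j [ 0.17  0.15  1.79 -0.    1.19 -1.4 ]
turn [-0.3 -0.1 -0.2] shift [ 0.0637 -0.2453 -0.0995] |d| 0.272 yaw now 89.8
```

View pics/d6.png

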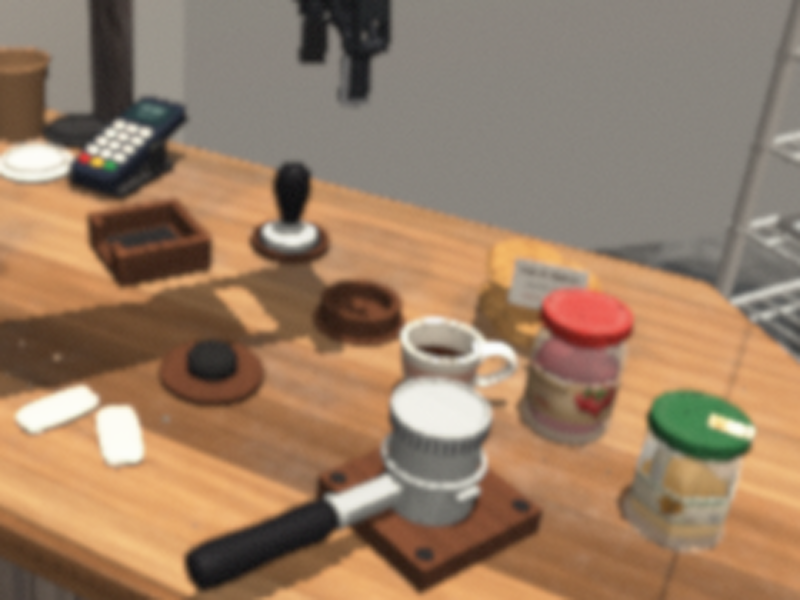

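Emit:
{"name": "move_arm", "arguments": {"plan": [[[0, 0, 0, 0.012, -0.05, -0.02, 0.085], [0, 0, 0, 0.025, -0.1, -0.04, 0.085], [0, 0, 0, 0.04, -0.15, -0.06, 0.085], [0, 0, 0, 0.05, -0.2, -0.08, 0.085], [0, 0, 0, 0.064, -0.245, -0.1, 0.085]]]}}

```text
time: 12.78
eef_pos: [0.4991, -0.0513, 0.3029]
tcp_rot: [0.002, 1.0, -0.003, 0.001]
contact_force: [0.6, -0.1, 0.4]
opening: 0.993
```

Emit:
{"name": "move_arm", "arguments": {"plan": [[[0, 0, 0, 0, 0, 0, 0.085], [0, 0, 0, 0, 0, 0, 0.085], [0, 0, 0, 0, 0, 0, 0.085], [0, 0, 0, 0, 0, 0, 0.085], [0, 0, 0, 0, 0, 0, 0.085]]]}}

```text
time: 13.4
eef_pos: [0.4991, -0.0506, 0.3024]
tcp_rot: [0.001, 1.0, -0.003, 0.0]
contact_force: [0.9, -0.3, 0.1]
opening: 0.993
```

Run:
```python
from h import *
s=show();print(s['eef_pos'],s['tcp_rot']);im=read_camera('wrist');save('w7',im);save('w7z',cv2.resize(im[130:280,200:400],(800,600),interpolation=cv2.INTER_CUBIC))
```

```text
t 13.4 p [ 0.4991 -0.0506  0.3024] q [ 1.2e-03  1.0e+00 -2.6e-03  2.0e-04] F [ 0.9 -0.3  0.1] open 84.8 j [-0.3  -0.15  1.91 -0.    1.38 -1.87]
[ 0.49913608 -0.05057393  0.30238642] [ 1.16557203e-03  9.99995942e-01 -2.58999391e-03  2.24282827e-04]
```

View pics/w7z.png

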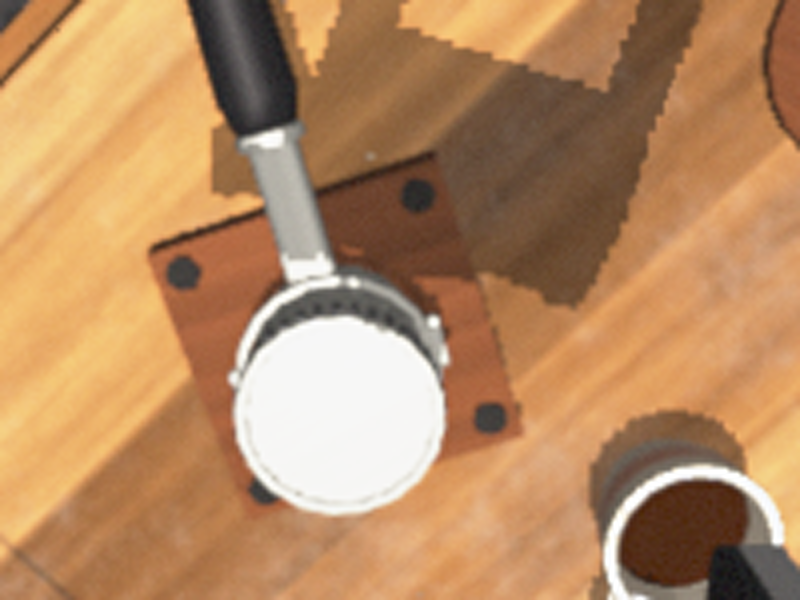

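Run:
```python
from h import *
s=get_state();C=cam('wrist',s)
z=lambda u,v:(u/4+200-.4,v/4+130-.4)
for h in [.08,.085,.09,.095,.1]:
  print(h,onz(C,z(339,414),h).round(4),np.linalg.norm(onz(C,z(234,414),h)-onz(C,z(444,414),h)).round(4),np.linalg.norm(onz(C,z(339,314),h)-onz(C,z(339,514),h)).round(4))
P=[onz(C,z(*c),.018) for c in [(148,252),(436,153),(522,432)]];print('block',((P[0]+P[2])/2).round(4),np.linalg.norm(P[0]-P[1]),np.linalg.norm(P[1]-P[2]))
for a,b in [(0,1)]: d=P[1]-P[0];print(np.degrees(np.arctan2(d[1],d[0]))-90)
d=P[2]-P[1];print(np.degrees(np.arctan2(d[1],d[0])))
a,b=[onz(C,z(*c),.034) for c in [(273,148),(308,268)]];d=b-a;print('neck dir',np.degrees(np.arctan2(d[1],d[0])),a.round(4),b.round(4))
```

```text
0.08 [ 0.5609 -0.0492  0.08  ] 0.0636 0.0645
0.085 [ 0.5591 -0.0492  0.085 ] 0.0627 0.0636
0.09 [ 0.5572 -0.0492  0.09  ] 0.0618 0.0627
0.095 [ 0.5553 -0.0492  0.095 ] 0.0609 0.0619
0.1 [ 0.5535 -0.0493  0.1   ] 0.0601 0.061
block [ 0.558  -0.0491  0.018 ] 0.10325162475247286 0.10475641267153711
19.064404266085333
18.185062421245917
neck dir 15.436562957812058 [ 0.4872 -0.0703  0.034 ] [ 0.5268 -0.0593  0.034 ]
```

Run:
```python
from h import *
goal([.557,-.0492,.061],90)
```

```text
turn [-0.3  0.  -0.2] shift [-0.0577  0.003   0.2415] |d| 0.248 yaw now 89.8
```

Emit:
{"name": "move_arm", "arguments": {"plan": [[[-0.3, 0, 0, -0.02, 0.001, 0.05, 0.085], [-0.3, 0, 0, -0.045, 0.003, 0.1, 0.085], [-0.3, 0, 0, -0.0577, 0.003, 0.145, 0.085], [-0.3, 0, 0, -0.0577, 0.003, 0.16, 0.085], [-0.3, 0, 0, -0.0577, 0.003, 0.165, 0.085]]]}}

```text
time: 14.08
eef_pos: [0.5566, -0.0486, 0.1371]
tcp_rot: [0.001, 1.0, 0.0, -0.0]
contact_force: [0.5, -0.6, 0.2]
opening: 0.994
```

Run:
```python
from h import *
s=show();C=cam('wrist',s);im=read_camera('wrist');save('w8',im)
print([proj(C,[.557+.031*a,-.0492+.031*b,.090]).round() for a,b in [(1,0),(-1,0),(0,1),(0,-1)]])
goal([.557,-.0492,.061],90)
```

```text
t 14.07 p [ 0.5566 -0.0486  0.1371] q [ 1.2e-03  1.0e+00  1.0e-04 -3.0e-04] F [ 0.5 -0.6  0.2] open 84.9 j [-0.27  0.13  1.94  0.    1.07 -1.84]
[array([281., 282.]), array([281., 191.]), array([330., 239.]), array([232., 239.])]
turn [-0.   0.  -0.1] shift [-0.     -0.0004  0.0767] |d| 0.077 yaw now 89.9
```

View pics/w8.png

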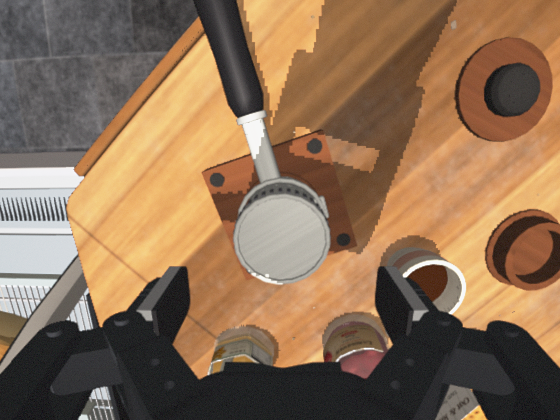

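Emit:
{"name": "move_arm", "arguments": {"plan": [[[0, 0, 0, 0, -0.0005, 0.03, 0.085], [0, 0, 0, 0, -0.0005, 0.05, 0.085], [0, 0, 0, 0, -0.0005, 0.065, 0.085], [0, 0, 0, 0, -0.0005, 0.075, 0.085], [0, 0, 0, 0, -0.0005, 0.0755, 0.085]]]}}

```text
time: 14.75
eef_pos: [0.557, -0.0493, 0.0623]
tcp_rot: [0.001, 1.0, -0.0, 0.0]
contact_force: [-0.0, -0.2, 0.6]
opening: 0.991
```

Emit:
{"name": "move_arm", "arguments": {"plan": [[[0, 0, 0, 0, 0, 0, 0.068], [0, 0, 0, 0, 0, 0, 0.06], [0, 0, 0, 0, 0, 0, 0.055], [0, 0, 0, 0, 0, 0, 0.055], [0, 0, 0, 0, 0, 0, 0.055]]], "force": 40}}

```text
time: 15.38
eef_pos: [0.5577, -0.0492, 0.0635]
tcp_rot: [0.001, 1.0, -0.0, 0.001]
contact_force: [-1.5, 1.9, 5.5]
opening: 0.709
```

Run:
```python
from h import *
s=show();im=read_camera('wrist');save('w9',im);a=read_camera('side');save('d9',cv2.resize(a[150:330,270:470],(660,594),interpolation=cv2.INTER_CUBIC))
```

```text
t 15.38 p [ 0.5577 -0.0492  0.0635] q [ 0.0013  1.     -0.      0.0011] F [-1.5  1.9  5.5] open 60.5 j [-0.27  0.23  1.98  0.    0.93 -1.84]
```

View pics/w9.png

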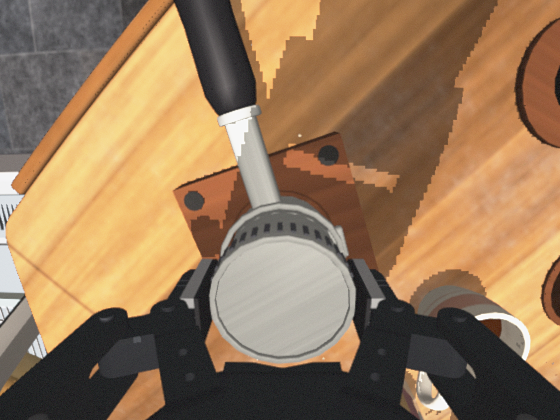

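View pics/d9.png

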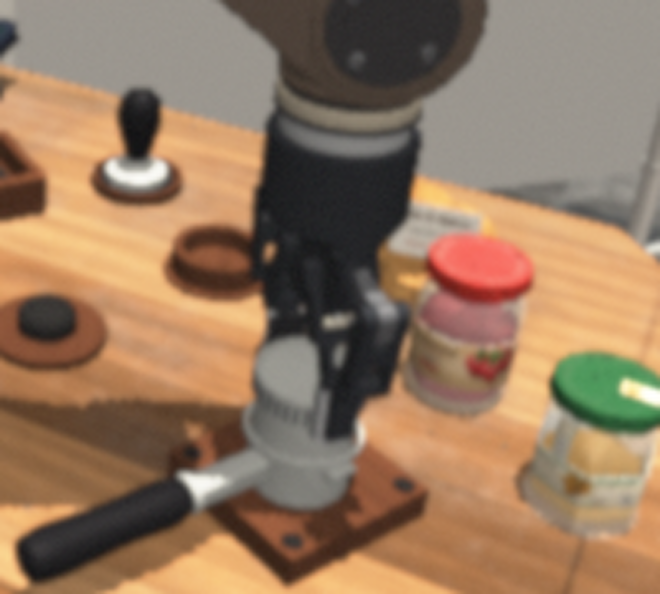

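Emit:
{"name": "move_arm", "arguments": {"plan": [[[0, 0, 0, 0, 0, -0.002, 0.055], [0, 0, 0, 0, 0, -0.006, 0.055], [0, 0, 0, 0, 0, -0.012, 0.055], [0, 0, 0, 0, 0, -0.022, 0.055], [0, 0, 0, 0, 0, -0.022, 0.055]]]}}

```text
time: 16.1
eef_pos: [0.5586, -0.0495, 0.0869]
tcp_rot: [0.001, 1.0, -0.0, 0.002]
contact_force: [-0.5, -0.5, -2.8]
opening: 0.706
```

Run:
```python
from h import *
s=show();im=read_camera('wrist');save('w10',im);a=read_camera('side');save('d10',cv2.resize(a[150:330,270:470],(660,594),interpolation=cv2.INTER_CUBIC))
```

```text
t 16.1 p [ 0.5586 -0.0495  0.0869] q [ 1.3e-03  1.0e+00 -4.0e-04  2.5e-03] F [-0.5 -0.5 -2.8] open 60.3 j [-0.27  0.2   1.97  0.    0.97 -1.84]
```

View pics/d10.png

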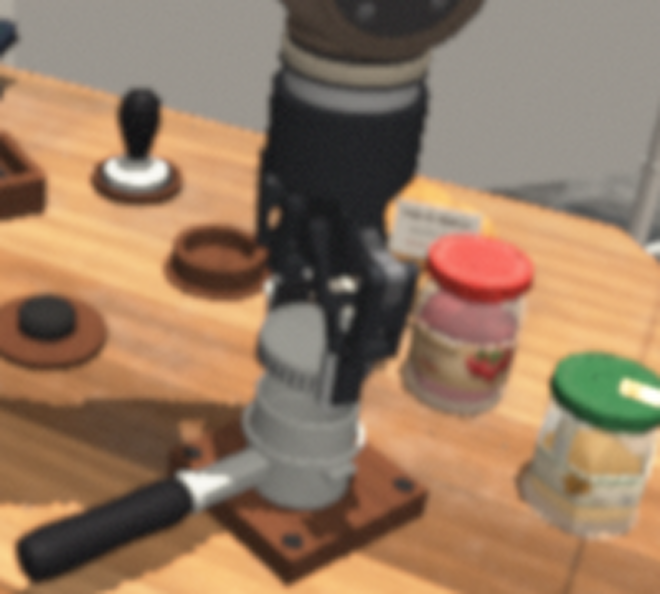

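View pics/w10.png

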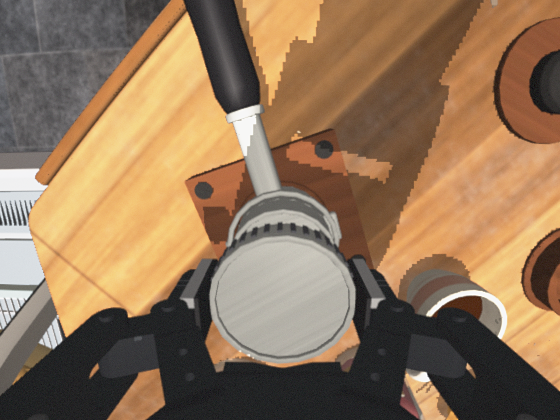

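Emit:
{"name": "move_arm", "arguments": {"plan": [[[0, 0, 0, 0, 0.01, -0.03, 0.055], [0, 0, 0, -0.01, 0.05, -0.06, 0.055], [0, 0, 0, -0.02, 0.1, -0.07, 0.055], [0, 0, 0, -0.03, 0.15, -0.07, 0.055], [0, 0, 0, -0.035, 0.19, -0.07, 0.055]]]}}

```text
time: 16.82
eef_pos: [0.5931, 0.1426, 0.1558]
tcp_rot: [0.001, 1.0, -0.0, 0.001]
contact_force: [0.2, -0.4, -1.7]
opening: 0.705
```

Run:
```python
from h import *
s=show();print(s['eef_pos'].tolist() if hasattr(s['eef_pos'],'tolist') else s['eef_pos'],list(s['tcp_rot']));im=read_camera('wrist');save('w11',im);goal([.601,.1875,.08],90,s)
```

```text
t 16.82 p [0.5931 0.1426 0.1558] q [ 9.0e-04  1.0e+00 -1.0e-04  1.4e-03] F [ 0.2 -0.4 -1.7] open 60.2 j [ 0.07  0.22  1.81 -0.    1.12 -1.5 ]
[0.5931444025029137, 0.1425591837122373, 0.15580731013407462] [np.float64(0.0009383441516818268), np.float64(0.9999985478840994), np.float64(-8.57232141798558e-05), np.float64(0.0014199969986025329)]
turn [-0.   0.2 -0.1] shift [-0.0076  0.045   0.0758] |d| 0.088 yaw now 89.9
```

View pics/w11.png

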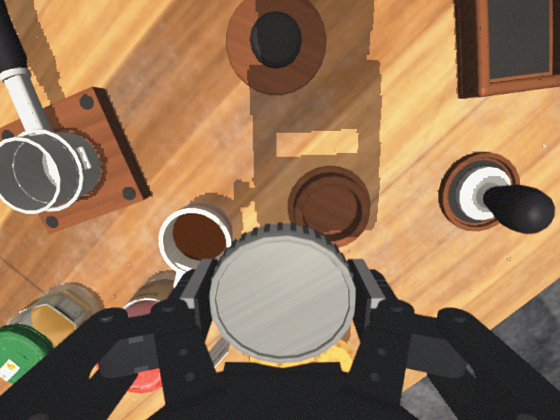

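Run:
```python
from h import *
C=cam('wrist',dict(eef_pos=[0.59314,0.14256,0.15581],tcp_rot=[9.38e-4,1,-8.6e-5,1.42e-3]))
im=cv2.imread('pics/w11.png')
x,y=.601,.1875
for r,h,c in [(.04,0,(255,0,0)),(.0345,.024,(0,255,0)),(.0265,.024,(0,255,255))]:
  pts=np.array([proj(C,[x+r*np.cos(t),y+r*np.sin(t),h]) for t in np.linspace(0,6.29,60)])
  cv2.polylines(im,[np.round(pts*8).astype(int).reshape(-1,1,2)],True,c,1,cv2.LINE_AA,3)
cv2.imwrite('pics/w11o.png',cv2.resize(im[140:260,250:410],(800,600),interpolation=cv2.INTER_CUBIC))
```

```text
(no output)
```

View pics/w11o.png

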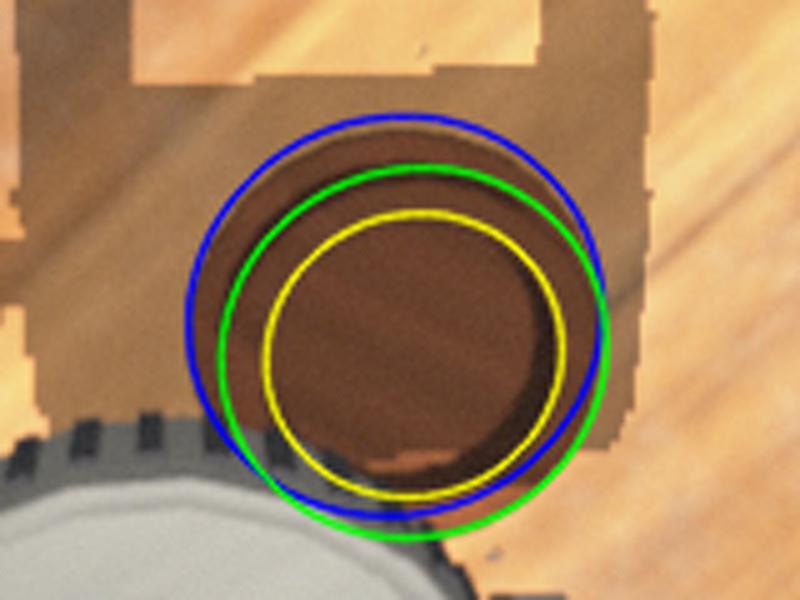

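Emit:
{"name": "move_arm", "arguments": {"plan": [[[0, 0, 0, -0.004, 0.022, 0.02, 0.055], [0, 0, 0, -0.0093, 0.045, 0.045, 0.055], [0, 0, 0, -0.0093, 0.045, 0.08, 0.055], [0, 0, 0, -0.0093, 0.045, 0.108, 0.055], [0, 0, 0, -0.0093, 0.045, 0.11, 0.055]]]}}

```text
time: 17.5
eef_pos: [0.5999, 0.1917, 0.0424]
tcp_rot: [-0.0, 1.0, 0.001, -0.002]
contact_force: [-0.3, 0.3, -2.3]
opening: 0.706
```

Run:
```python
from h import *
s=show();goal([.6025,.1875,.028],90,s);a=read_camera('side');save('d12',cv2.resize(a[170:270,270:420],(800,533),interpolation=cv2.INTER_CUBIC));im=read_camera('wrist');save('w12',im)
```

```text
t 17.5 p [0.5999 0.1917 0.0424] q [-1.0e-04  1.0e+00  1.4e-03 -2.0e-03] F [-0.3  0.3 -2.3] open 60.3 j [ 0.15  0.4   1.8   0.    0.94 -1.43]
turn [ 0.2 -0.2  0. ] shift [-0.0026 -0.0043  0.0144] |d| 0.015 yaw now 90.0
```

View pics/d12.png

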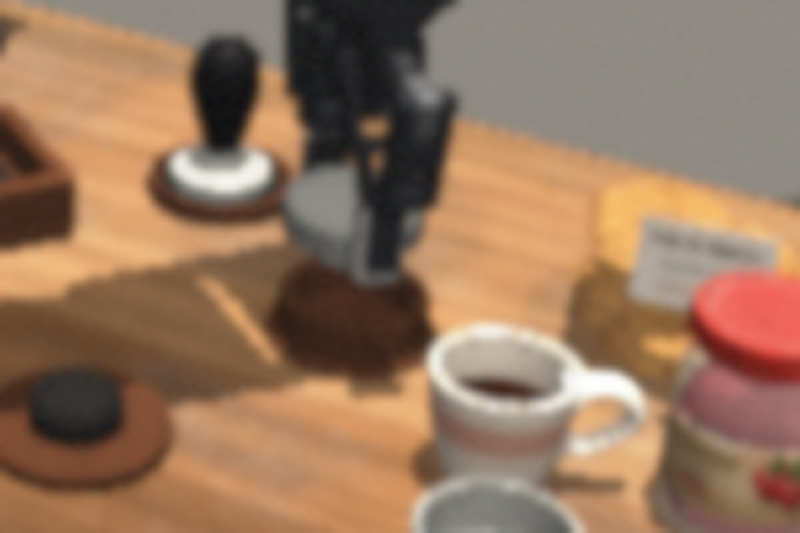

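View pics/w12.png

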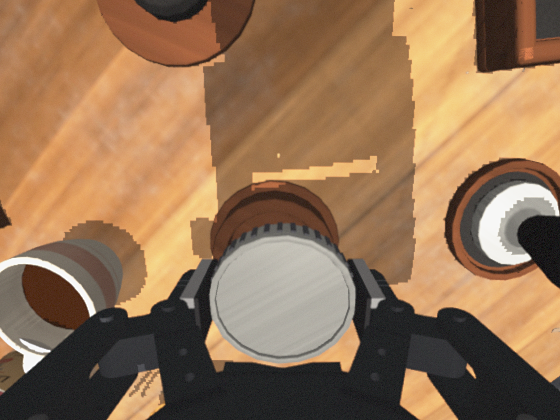

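Emit:
{"name": "move_arm", "arguments": {"plan": [[[0, 0, 0, -0.0026, -0.004, 0.004, 0.055], [0, 0, 0, -0.0026, -0.004, 0.008, 0.055], [0, 0, 0, -0.0026, -0.004, 0.011, 0.055], [0, 0, 0, -0.0026, -0.004, 0.013, 0.055], [0, 0, 0, -0.0026, -0.004, 0.014, 0.055]]]}}

```text
time: 18.23
eef_pos: [0.6052, 0.1882, 0.0317]
tcp_rot: [-0.0, 1.0, 0.002, 0.001]
contact_force: [0.0, 0.7, -2.4]
opening: 0.704
```

Run:
```python
from h import *
s=show();goal([.6025,.1875,.024],90,s)
```

```text
t 18.23 p [0.6052 0.1882 0.0317] q [-1.0e-04  1.0e+00  1.9e-03  1.2e-03] F [ 0.   0.7 -2.4] open 60.2 j [ 0.14  0.42  1.8   0.    0.92 -1.43]
turn [0.2 0.1 0. ] shift [ 0.0027 -0.0007  0.0077] |d| 0.008 yaw now 90.0
```

Emit:
{"name": "move_arm", "arguments": {"plan": [[[0, 0, 0, 0.0025, -0.0007, 0.001, 0.055], [0, 0, 0, 0.0025, -0.0007, 0.003, 0.055], [0, 0, 0, 0.0025, -0.0007, 0.005, 0.055], [0, 0, 0, 0.0025, -0.0007, 0.007, 0.055], [0, 0, 0, 0.0025, -0.0007, 0.008, 0.055]]]}}

```text
time: 18.85
eef_pos: [0.6027, 0.1875, 0.0235]
tcp_rot: [-0.0, 1.0, 0.002, 0.001]
contact_force: [0.3, 0.5, -2.4]
opening: 0.705
```

Run:
```python
from h import *
s=show();goal([.6025,.1875,.020],90,s)
```

```text
t 18.85 p [0.6027 0.1875 0.0235] q [-1.0e-04  1.0e+00  1.8e-03  1.1e-03] F [ 0.3  0.5 -2.4] open 60.2 j [ 0.14  0.43  1.81  0.    0.9  -1.43]
turn [0.2 0.1 0. ] shift [ 0.0002 -0.      0.0035] |d| 0.004 yaw now 90.0
```

Emit:
{"name": "move_arm", "arguments": {"plan": [[[0, 0, 0, 0, 0, 0.001, 0.055], [0, 0, 0, 0, 0, 0.0015, 0.055], [0, 0, 0, 0, 0, 0.002, 0.055], [0, 0, 0, 0, 0, 0.0025, 0.055], [0, 0, 0, 0, 0, 0.003, 0.055]]]}}

```text
time: 19.48
eef_pos: [0.6027, 0.1875, 0.0205]
tcp_rot: [-0.0, 1.0, 0.002, 0.001]
contact_force: [-0.5, 1.5, -3.3]
opening: 0.707
```

Emit:
{"name": "move_arm", "arguments": {"plan": [[[0, 0, 0, 0, 0, 0.0005, 0.055], [0, 0, 0, 0, 0, 0.001, 0.055], [0, 0, 0, 0, 0, 0.0015, 0.055], [0, 0, 0, 0, 0, 0.0015, 0.055], [0, 0, 0, 0, 0, 0.0015, 0.055]]]}}

```text
time: 20.1
eef_pos: [0.6027, 0.1875, 0.0191]
tcp_rot: [-0.0, 1.0, 0.002, 0.001]
contact_force: [-0.0, -0.1, -1.0]
opening: 0.711
```

Emit:
{"name": "move_arm", "arguments": {"plan": [[[0, 0, 0, 0, 0, 0.0005, 0.055], [0, 0, 0, 0, 0, 0.001, 0.055], [0, 0, 0, 0, 0, 0.0015, 0.055], [0, 0, 0, 0, 0, 0.0015, 0.055], [0, 0, 0, 0, 0, 0.0015, 0.055]]]}}

```text
time: 20.72
eef_pos: [0.6028, 0.1875, 0.019]
tcp_rot: [-0.0, 1.0, 0.002, 0.001]
contact_force: [-4.6, -0.2, 6.6]
opening: 0.71
```

Run:
```python
from h import *
s=show();a=read_camera('side');save('d13',cv2.resize(a[170:270,270:420],(800,533),interpolation=cv2.INTER_CUBIC))
```

```text
t 20.73 p [0.6028 0.1875 0.019 ] q [-1.0e-04  1.0e+00  1.6e-03  9.0e-04] F [-4.6 -0.2  6.6] open 60.6 j [ 0.14  0.44  1.81  0.    0.9  -1.43]
```

View pics/d13.png

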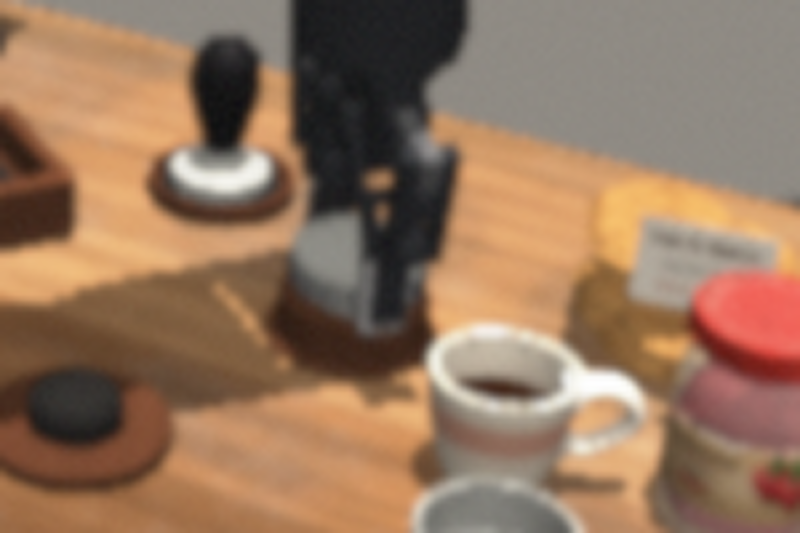

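Emit:
{"name": "move_arm", "arguments": {"plan": [[[0, 0, 0, 0, 0, -0.001, 0.062], [0, 0, 0, 0, 0, -0.001, 0.066], [0, 0, 0, 0, 0, -0.001, 0.075], [0, 0, 0, 0, 0, -0.001, 0.085], [0, 0, 0, 0, 0, -0.02, 0.085]]]}}

```text
time: 21.4
eef_pos: [0.6011, 0.1872, 0.0376]
tcp_rot: [-0.0, 1.0, 0.001, -0.001]
contact_force: [-0.4, 0.4, 0.1]
opening: 0.997
```

Emit:
{"name": "move_arm", "arguments": {"plan": [[[0, 0, 0, 0, 0, -0.04, 0.085], [0, 0, 0, 0, 0, -0.09, 0.085], [0, 0, 0, 0.03, 0, -0.12, 0.085], [0, 0, 0, 0.06, 0, -0.14, 0.085], [0, 0, 0, 0.06, 0, -0.14, 0.085]]]}}

```text
time: 22.02
eef_pos: [0.5417, 0.1873, 0.1815]
tcp_rot: [-0.0, 1.0, 0.002, 0.002]
contact_force: [1.2, 0.7, 0.3]
opening: 0.997
```

Run:
```python
from h import *
s=show();C=cam('wrist',s);im=read_camera('wrist');save('w14',im);a=read_camera('side');save('d14',cv2.resize(a[170:330,230:470],(800,533),interpolation=cv2.INTER_CUBIC))
print([proj(C,[.602+.031*a,.1875+.031*b,.040]).round() for a,b in [(1,0),(-1,0),(0,1),(0,-1)]])
goal([.5,-.05,.27],90)
```

```text
t 22.02 p [0.5417 0.1873 0.1815] q [-4.0e-04  1.0e+00  1.8e-03  1.6e-03] F [1.2 0.7 0.3] open 85.1 j [ 0.15  0.11  1.88  0.    1.15 -1.42]
[array([282., 289.]), array([282., 230.]), array([314., 260.]), array([250., 260.])]
turn [ 0.2 -0.   0. ] shift [ 0.042  -0.2366 -0.0918] |d| 0.257 yaw now 90.0
```

View pics/w14.png

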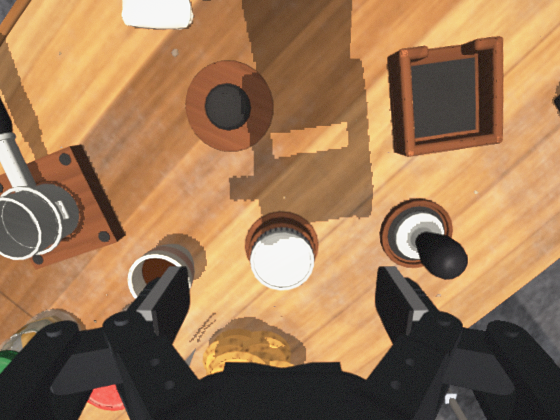

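View pics/d14.png

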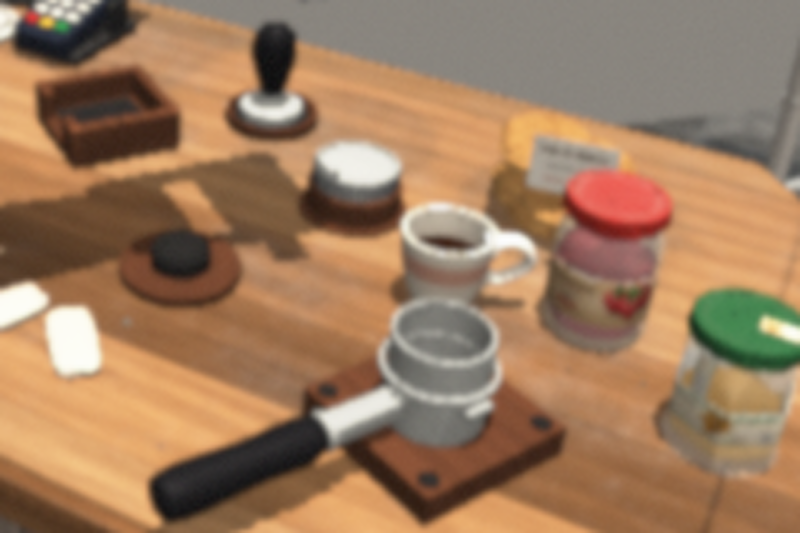

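Emit:
{"name": "move_arm", "arguments": {"plan": [[[0, 0, 0, 0.008, -0.048, -0.02, 0.085], [0, 0, 0, 0.016, -0.096, -0.04, 0.085], [0, 0, 0, 0.025, -0.145, -0.06, 0.085], [0, 0, 0, 0.033, -0.19, -0.08, 0.085], [0, 0, 0, 0.042, -0.237, -0.09, 0.085]]]}}

```text
time: 22.75
eef_pos: [0.5005, -0.0523, 0.269]
tcp_rot: [0.0, 1.0, 0.001, 0.0]
contact_force: [0.7, -0.7, -0.4]
opening: 0.999
```

Emit:
{"name": "move_arm", "arguments": {"plan": [[[0, 0, 0, 0, 0, 0, 0.085], [0, 0, 0, 0, 0, 0, 0.085], [0, 0, 0, 0, 0, 0, 0.085], [0, 0, 0, 0, 0, 0, 0.085], [0, 0, 0, 0, 0, 0, 0.085]]]}}

```text
time: 23.38
eef_pos: [0.5005, -0.0516, 0.2687]
tcp_rot: [-0.001, 1.0, 0.001, 0.0]
contact_force: [0.5, 0.4, -0.9]
opening: 0.997
```

Run:
```python
from h import *
C=cam('wrist',dict(eef_pos=[.5417,.1873,.1815],tcp_rot=[-4e-4,1,1.8e-3,1.6e-3]))
print('fstand',onz(C,(229.5,106),.006),onz(C,(228,106),.022))
s=show();im=read_camera('wrist');save('w15',im);save('w15z',cv2.resize(im[140:290,200:400],(800,600),interpolation=cv2.INTER_CUBIC))
```

```text
fstand [0.45837045 0.13811139 0.006     ] [0.45881757 0.13919648 0.022     ]
t 23.38 p [ 0.5005 -0.0516  0.2687] q [-7.0e-04  1.0e+00  1.4e-03  1.0e-04] F [ 0.5  0.4 -0.9] open 85.1 j [-0.31 -0.13  1.95  0.    1.32 -1.88]
```

View pics/w15z.png

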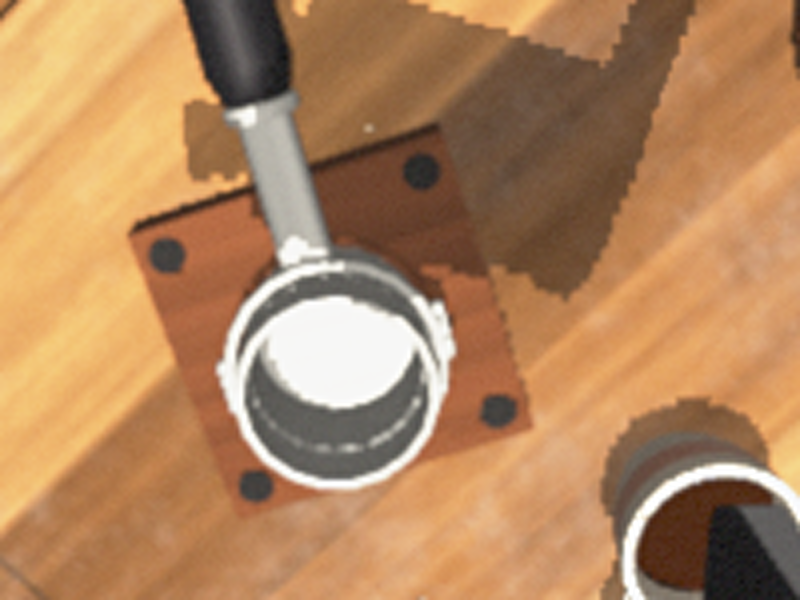

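Run:
```python
from h import *
C=cam('wrist',dict(eef_pos=[.5005,-.0516,.2687],tcp_rot=[-7e-4,1,1.4e-3,1e-4]))
im=cv2.imread('pics/w15.png')
x,y=.558,-.0495
for r,h,c in [(.029,.073,(255,0,0)),(.0265,.073,(0,0,255)),(.0335,.051,(0,255,0))]:
  pts=np.array([proj(C,[x+r*np.cos(t),y+r*np.sin(t),h]) for t in np.linspace(0,6.29,60)])
  cv2.polylines(im,[np.round(pts*8).astype(int).reshape(-1,1,2)],True,c,1,cv2.LINE_AA,3)
cv2.imwrite('pics/w15o.png',cv2.resize(im[195:270,245:325],(640,600),interpolation=cv2.INTER_CUBIC))
```

```text
(no output)
```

View pics/w15o.png

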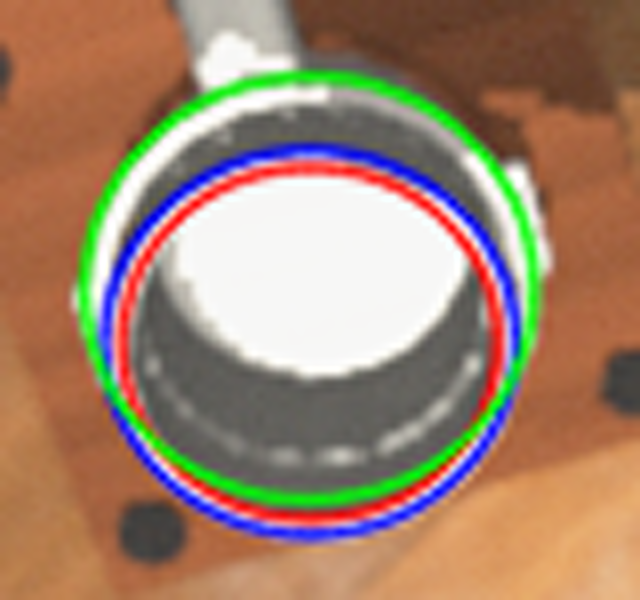

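Run:
```python
from h import *
goal([.558,-.0495,.1],90)
```

```text
turn [0.2 0.  0.1] shift [-0.0574  0.0017  0.1688] |d| 0.178 yaw now 90.1
```

Emit:
{"name": "move_arm", "arguments": {"plan": [[[0, 0, 0, -0.025, 0.001, 0.05, 0.085], [0, 0, 0, -0.05, 0.0017, 0.1, 0.085], [0, 0, 0, -0.0574, 0.0017, 0.145, 0.085], [0, 0, 0, -0.0574, 0.0017, 0.165, 0.085], [0, 0, 0, -0.0574, 0.0017, 0.17, 0.085]]]}}

```text
time: 24.05
eef_pos: [0.5569, -0.049, 0.0968]
tcp_rot: [-0.001, 1.0, 0.002, -0.002]
contact_force: [-0.2, 0.8, 0.4]
opening: 0.995
```

Run:
```python
from h import *
s=show();goal([.558,-.0495,.05],90)
```

```text
t 24.05 p [ 0.5569 -0.049   0.0968] q [-7.0e-04  1.0e+00  1.9e-03 -1.7e-03] F [-0.2  0.8  0.4] open 85.0 j [-0.27  0.19  1.96  0.    1.   -1.84]
turn [ 0.2 -0.2  0.1] shift [-0.0013 -0.0007  0.0468] |d| 0.047 yaw now 90.1
```

Emit:
{"name": "move_arm", "arguments": {"plan": [[[0, 0, 0, 0, -0.0005, 0.02, 0.085], [0, 0, 0, 0, -0.0005, 0.035, 0.085], [0, 0, 0, 0, -0.0005, 0.045, 0.085], [0, 0, 0, 0, -0.0005, 0.047, 0.075], [0, 0, 0, 0, -0.0005, 0.047, 0.068]]], "force": 30}}

```text
time: 24.68
eef_pos: [0.5571, -0.0494, 0.0503]
tcp_rot: [-0.001, 1.0, 0.002, -0.001]
contact_force: [1.3, -0.1, 0.2]
opening: 0.79
```

Run:
```python
from h import *
s=show();goal([.558,-.0495,.05],90)
```

```text
t 24.68 p [ 0.5571 -0.0494  0.0503] q [-7.0e-04  1.0e+00  1.8e-03 -1.3e-03] F [ 1.3 -0.1  0.2] open 67.5 j [-0.27  0.26  1.98  0.    0.91 -1.85]
turn [ 0.2 -0.1  0.1] shift [-0.0009 -0.0001  0.0003] |d| 0.001 yaw now 90.1
```

Emit:
{"name": "move_arm", "arguments": {"plan": [[[0, 0, 0, -0.001, 0, 0, 0.06], [0, 0, 0, -0.001, 0, 0, 0.052], [0, 0, 0, -0.001, 0, 0, 0.05], [0, 0, 0, -0.001, 0, 0, 0.05], [0, 0, 0, -0.001, 0, 0, 0.05]]], "force": 30}}

```text
time: 25.3
eef_pos: [0.5588, -0.0495, 0.0513]
tcp_rot: [-0.001, 1.0, 0.002, -0.001]
contact_force: [-1.0, 1.0, 5.8]
opening: 0.685
```

Emit:
{"name": "move_arm", "arguments": {"plan": [[[0, 0, 0, 0, 0, -0.002, 0.05], [0, 0, 0, 0, 0, -0.006, 0.05], [0, 0, 0, 0, 0, -0.012, 0.05], [0, 0, 0, 0, 0, -0.022, 0.05], [0, 0, 0, 0, 0, -0.024, 0.05]]]}}

```text
time: 25.92
eef_pos: [0.5596, -0.0498, 0.0767]
tcp_rot: [-0.001, 1.0, 0.001, 0.001]
contact_force: [-0.5, -0.2, -1.0]
opening: 0.687
```

Run:
```python
from h import *
s=show();im=read_camera('wrist');save('w16',im);a=read_camera('side');save('d16',cv2.resize(a[150:330,270:470],(660,594),interpolation=cv2.INTER_CUBIC))
```

```text
t 25.93 p [ 0.5596 -0.0498  0.0767] q [-8.0e-04  1.0e+00  1.3e-03  6.0e-04] F [-0.5 -0.2 -1. ] open 58.7 j [-0.27  0.22  1.97  0.    0.96 -1.84]
```

View pics/d16.png

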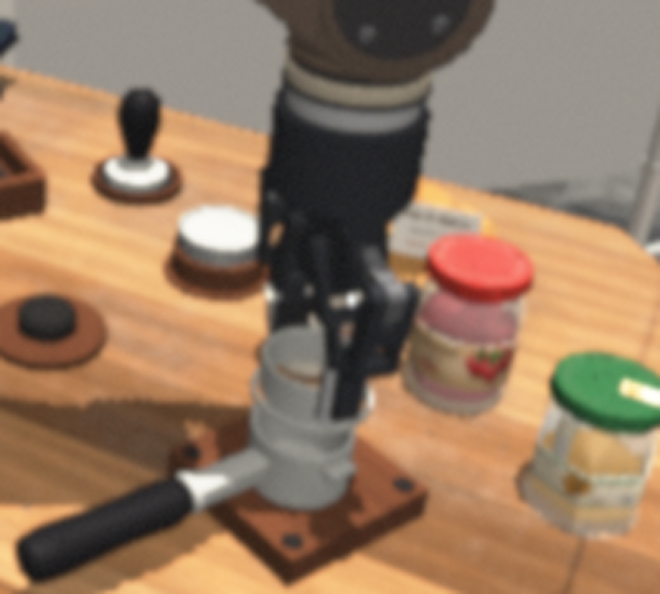

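View pics/w16.png

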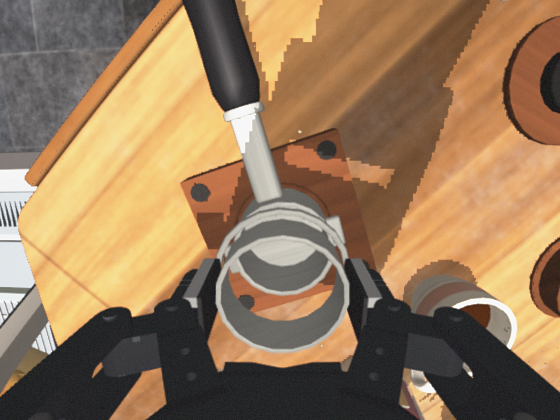

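Emit:
{"name": "move_arm", "arguments": {"plan": [[[0, 0, 0, 0, 0.005, -0.035, 0.05], [0, 0, 0, 0.015, 0.04, -0.05, 0.05], [0, 0, 0, 0.04, 0.085, -0.05, 0.05], [0, 0, 0, 0.065, 0.13, -0.05, 0.05], [0, 0, 0, 0.075, 0.15, -0.05, 0.05]]]}}

```text
time: 26.65
eef_pos: [0.482, 0.1019, 0.1259]
tcp_rot: [-0.002, 1.0, 0.002, -0.001]
contact_force: [-0.6, -0.3, -0.9]
opening: 0.683
```

Run:
```python
from h import *
s=show();goal([.459,.1385,.075],90)
```

```text
t 26.65 p [0.482  0.1019 0.1259] q [-1.7e-03  1.0e+00  1.6e-03 -6.0e-04] F [-0.6 -0.3 -0.9] open 58.3 j [ 0.   -0.    2.1   0.    1.04 -1.58]
turn [ 0.2 -0.1  0.2] shift [0.0228 0.0365 0.051 ] |d| 0.067 yaw now 90.2
```

Emit:
{"name": "move_arm", "arguments": {"plan": [[[0, 0, 0, 0.012, 0.02, 0.01, 0.05], [0, 0, 0, 0.023, 0.0365, 0.03, 0.05], [0, 0, 0, 0.023, 0.0365, 0.045, 0.05], [0, 0, 0, 0.023, 0.0365, 0.05, 0.05], [0, 0, 0, 0.023, 0.0365, 0.051, 0.05]]]}}

```text
time: 27.28
eef_pos: [0.4594, 0.1379, 0.0749]
tcp_rot: [-0.001, 1.0, 0.002, -0.001]
contact_force: [-0.3, -0.0, -1.3]
opening: 0.68
```

Run:
```python
from h import *
s=show();C=cam('wrist',s);im=read_camera('wrist')
x,y=.4585,.1385
for r,h,c in [(.042,.008,(255,0,0)),(.021,.02,(0,255,0))]:
  pts=np.array([proj(C,[x+r*np.cos(t),y+r*np.sin(t),h]) for t in np.linspace(0,6.29,60)])
  cv2.polylines(im,[np.round(pts*8).astype(int).reshape(-1,1,2)],True,c,1,cv2.LINE_AA,3)
save('w17',im);goal([.459,.1385,.035],90,s)
```

```text
t 27.27 p [0.4594 0.1379 0.0749] q [-1.3e-03  1.0e+00  1.5e-03 -7.0e-04] F [-0.3 -0.  -1.3] open 58.1 j [ 0.08  0.05  2.16  0.    0.93 -1.5 ]
turn [ 0.2 -0.1  0.1] shift [0.0003 0.0005 0.04  ] |d| 0.04 yaw now 90.1
```

View pics/w17.png

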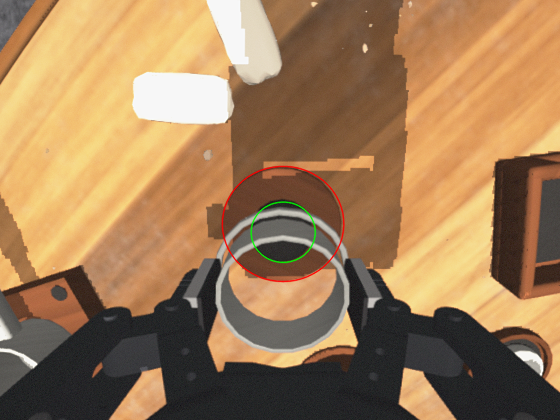

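Matches the overlay; lower.

Emit:
{"name": "move_arm", "arguments": {"plan": [[[0, 0, 0, 0.0003, 0.0005, 0.015, 0.05], [0, 0, 0, 0.0003, 0.0005, 0.03, 0.05], [0, 0, 0, 0.0003, 0.0005, 0.042, 0.05], [0, 0, 0, 0.0003, 0.0005, 0.052, 0.05], [0, 0, 0, 0.0003, 0.0005, 0.055, 0.05]]]}}

```text
time: 27.95
eef_pos: [0.4586, 0.1386, 0.0191]
tcp_rot: [-0.001, 1.0, 0.001, -0.001]
contact_force: [-0.1, -0.1, -0.7]
opening: 0.683
```

Emit:
{"name": "move_arm", "arguments": {"plan": [[[0, 0, 0, 0, 0, 0.001, 0.05], [0, 0, 0, 0, 0, 0.003, 0.05], [0, 0, 0, 0, 0, 0.0045, 0.05], [0, 0, 0, 0, 0, 0.0055, 0.05], [0, 0, 0, 0, 0, 0.006, 0.05]]]}}

```text
time: 28.58
eef_pos: [0.4586, 0.1386, 0.0132]
tcp_rot: [-0.001, 1.0, 0.001, -0.001]
contact_force: [0.0, 0.9, -1.2]
opening: 0.687
```

Run:
```python
from h import *
s=show();im=read_camera('wrist');save('w18',im);a=read_camera('side');save('d18',cv2.resize(a[190:310,210:370],(800,600),interpolation=cv2.INTER_CUBIC))
```

```text
t 28.57 p [0.4586 0.1386 0.0132] q [-0.0013  1.      0.0015 -0.0012] F [ 0.   0.9 -1.2] open 58.6 j [ 0.08  0.17  2.18  0.    0.8  -1.5 ]
```

View pics/d18.png

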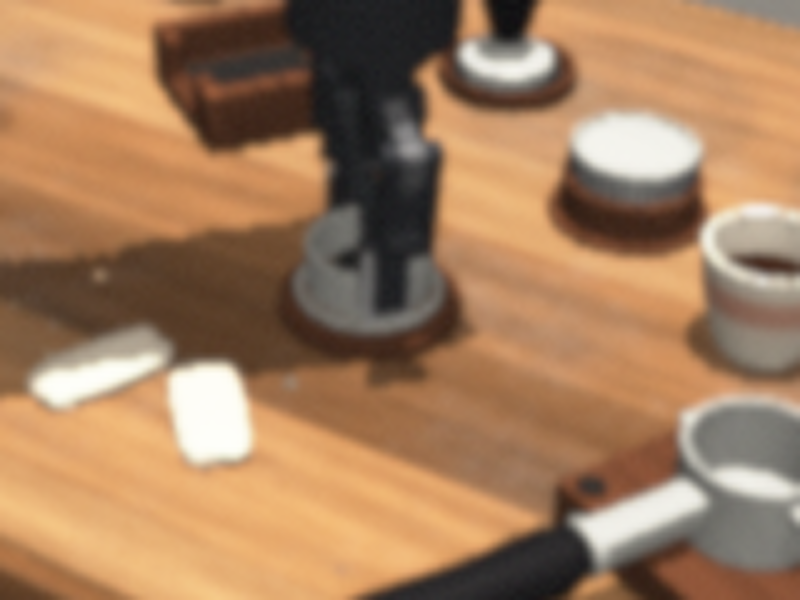

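View pics/w18.png

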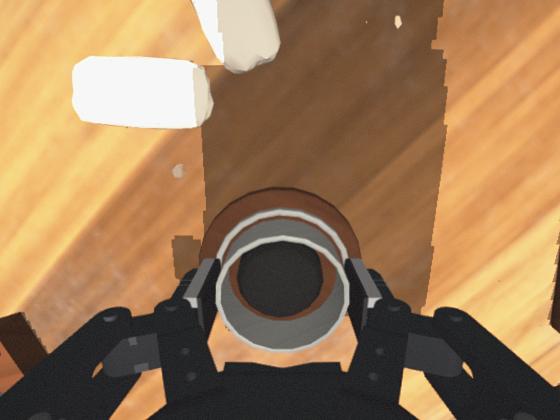

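Nicely centred; last bit down until contact.

Emit:
{"name": "move_arm", "arguments": {"plan": [[[0, 0, 0, 0, 0, 0.0005, 0.05], [0, 0, 0, 0, 0, 0.001, 0.05], [0, 0, 0, 0, 0, 0.0015, 0.05], [0, 0, 0, 0, 0, 0.002, 0.05], [0, 0, 0, 0, 0, 0.002, 0.05]]]}}

```text
time: 29.3
eef_pos: [0.4586, 0.1386, 0.0114]
tcp_rot: [-0.001, 1.0, 0.001, -0.001]
contact_force: [-2.0, -0.5, 2.3]
opening: 0.687
```

Contact; release.

Emit:
{"name": "move_arm", "arguments": {"plan": [[[0, 0, 0, 0, 0, 0, 0.062], [0, 0, 0, 0, 0, 0, 0.07], [0, 0, 0, 0, 0, 0, 0.08], [0, 0, 0, 0, 0, -0.005, 0.085], [0, 0, 0, 0, 0, -0.03, 0.085]]]}}

```text
time: 29.92
eef_pos: [0.4571, 0.1383, 0.0404]
tcp_rot: [-0.001, 1.0, 0.001, -0.003]
contact_force: [0.6, -0.6, 0.1]
opening: 0.993
```

Emit:
{"name": "move_arm", "arguments": {"plan": [[[0, 0, 0, 0, 0, -0.04, 0.085], [0, 0, 0, 0, 0, -0.09, 0.085], [0, 0, 0, 0, 0, -0.14, 0.085], [0, 0, 0, 0, -0.01, -0.18, 0.085], [0, 0, 0, 0, -0.02, -0.2, 0.085]]]}}

```text
time: 30.55
eef_pos: [0.4595, 0.1177, 0.2439]
tcp_rot: [-0.001, 1.0, 0.001, -0.001]
contact_force: [0.5, 0.2, -1.3]
opening: 0.997
```

Run:
```python
from h import *
s=show();C=cam('wrist',s);im=read_camera('wrist')
x,y=.4585,.1385
for r,h,c in [(.029,.034,(255,0,0)),(.042,.008,(0,255,0))]:
  pts=np.array([proj(C,[x+r*np.cos(t),y+r*np.sin(t),h]) for t in np.linspace(0,6.29,60)])
  cv2.polylines(im,[np.round(pts*8).astype(int).reshape(-1,1,2)],True,c,1,cv2.LINE_AA,3)
save('w19',im);goal([.49,-.06,.25],107,s)
```

```text
t 30.55 p [0.4595 0.1177 0.2439] q [-1.5e-03  1.0e+00  1.4e-03 -7.0e-04] F [ 0.5  0.2 -1.3] open 85.1 j [ 0.03 -0.18  2.04  0.    1.28 -1.54]
turn [  0.2  -0.1 -16.8] shift [-0.0299 -0.1778 -0.0066] |d| 0.18 yaw now 90.2
```

View pics/w19.png

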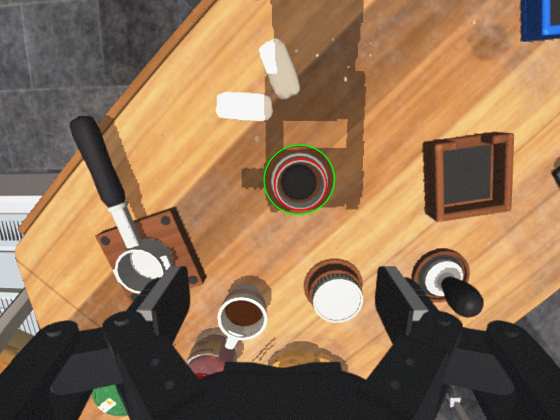

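Emit:
{"name": "move_arm", "arguments": {"plan": [[[0, 0, -5, -0.005, -0.045, 0, 0.085], [0, 0, -10, -0.01, -0.09, 0, 0.085], [0, 0, -15, -0.012, -0.135, 0, 0.085], [0, 0, -16.5, -0.015, -0.178, 0, 0.085], [0, 0, -16.5, -0.015, -0.178, 0.01, 0.085]]]}}

```text
time: 31.22
eef_pos: [0.4764, -0.0632, 0.2357]
tcp_rot: [-0.142, 0.99, 0.001, 0.002]
contact_force: [-0.2, 0.1, 0.9]
opening: 0.995
```

Emit:
{"name": "move_arm", "arguments": {"plan": [[[0, 0, 0, 0, 0, 0, 0.085], [0, 0, 0, 0, 0, 0, 0.085], [0, 0, 0, 0, 0, 0, 0.085], [0, 0, 0, 0, 0, 0, 0.085], [0, 0, 0, 0, 0, 0, 0.085]]]}}

```text
time: 31.85
eef_pos: [0.4765, -0.0629, 0.2359]
tcp_rot: [-0.143, 0.99, 0.0, 0.002]
contact_force: [0.7, -0.1, 0.3]
opening: 0.995
```

Run:
```python
from h import *
s=show();print(list(s['eef_pos']),list(s['tcp_rot']));im=read_camera('wrist');save('w20',im)
C=cam('wrist',s)
for q in ['portafilter_cup','portafilter_neck']:
    for x in pinpoint('wrist',q)[:2]: print(q,np.round(x['centre'],1),round(x['p'],2),np.round(onz(C,x['centre'],0.032),4))
```

```text
t 31.85 p [ 0.4765 -0.0629  0.2359] q [-1.428e-01  9.898e-01  4.000e-04  1.700e-03] F [ 0.7 -0.1  0.3] open 84.9 j [-0.34 -0.16  2.04  0.    1.26 -2.2 ]
[np.float64(0.4764627427258368), np.float64(-0.06289489806515842), np.float64(0.23586089614542494)] [np.float64(-0.14275447821832954), np.float64(0.9897565796156453), np.float64(0.00041553529904691974), np.float64(0.0017027585167276147)]
portafilter_cup [269.3 254.1] 0.57 [ 0.5591 -0.0536  0.032 ]
portafilter_neck [273.1 213.6] 0.67 [ 0.51  -0.063  0.032]
```

View pics/w20.png

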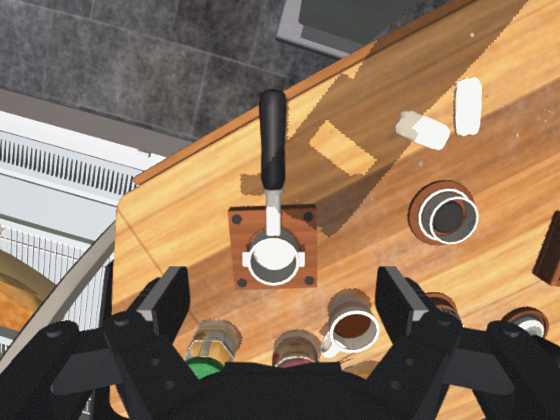

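Run:
```python
from h import *
C=cam('wrist',dict(eef_pos=[.47646,-.06289,.23586],tcp_rot=[-.142754,.989757,.000416,.0017028]))
im=cv2.imread('pics/w20.png')
x,y=.558,-.0495;a=np.radians(16.5);d=np.array([np.cos(a),np.sin(a)]);n=np.array([-d[1],d[0]])
def pl(P,c):
  pts=np.array([proj(C,p) for p in P]);cv2.polylines(im,[np.round(pts*8).astype(int).reshape(-1,1,2)],True,c,1,cv2.LINE_AA,3)
pl([[x+.029*np.cos(t),y+.029*np.sin(t),.050] for t in np.linspace(0,6.29,60)],(255,0,0))
pl([list(np.array([x,y])+d*u+n*v)+[.041] for u,v in [(-.029,-.008),(-.08,-.008),(-.08,.008),(-.029,.008)]],(0,255,0))
pl([list(np.array([x,y])+d*u+n*v)+[.034] for u,v in [(-.08,-.0135),(-.184,-.0135),(-.184,.0135),(-.08,.0135)]],(0,0,255))
cv2.imwrite('pics/w20o.png',cv2.resize(im[85:295,200:350],(428,600),interpolation=cv2.INTER_CUBIC))
```

```text
(no output)
```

View pics/w20o.png

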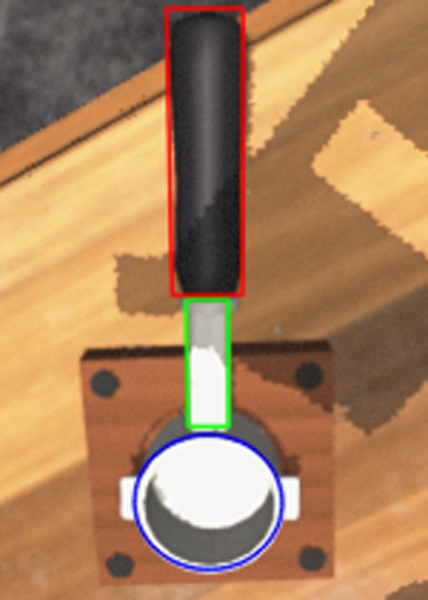

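Run:
```python
from h import *
s=show();goal([.4985,-.0668,.075],106.2,s)
```

```text
t 32.0 p [ 0.4764 -0.0631  0.2357] q [-1.425e-01  9.898e-01  5.000e-04  1.600e-03] F [-0.2 -0.6  0.8] open 85.1 j [-0.34 -0.16  2.04  0.    1.26 -2.2 ]
turn [0.  0.2 0.2] shift [-0.0196 -0.0099  0.1608] |d| 0.162 yaw now 106.4
```

Emit:
{"name": "move_arm", "arguments": {"plan": [[[0, 0, 0, -0.007, -0.004, 0.045, 0.07], [0, 0, 0, -0.014, -0.007, 0.09, 0.06], [0, 0, 0, -0.0196, -0.01, 0.13, 0.05], [0, 0, 0, -0.0196, -0.01, 0.155, 0.05], [0, 0, 0, -0.0196, -0.01, 0.16, 0.05]]]}}

```text
time: 32.62
eef_pos: [0.4971, -0.0665, 0.0738]
tcp_rot: [-0.142, 0.99, 0.002, -0.0]
contact_force: [0.1, -0.0, 0.5]
opening: 0.582
```

Run:
```python
from h import *
s=show();goal([.4985,-.0668,.02],106.2,s);im=read_camera('wrist');save('w21',im)
```

```text
t 32.62 p [ 0.4971 -0.0665  0.0738] q [-1.424e-01  9.898e-01  1.500e-03 -4.000e-04] F [ 0.1 -0.   0.5] open 49.7 j [-0.34  0.1   2.11  0.    0.93 -2.2 ]
turn [ 0.2 -0.   0.2] shift [-0.0013 -0.0008  0.0538] |d| 0.054 yaw now 106.4
```

View pics/w21.png

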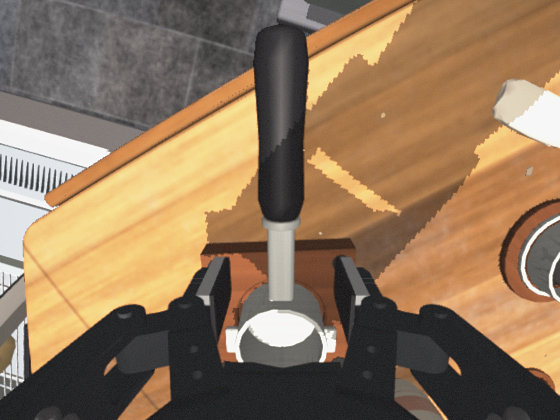

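Aligned over the neck. Descend and grip.

Emit:
{"name": "move_arm", "arguments": {"plan": [[[0, 0, 0.2, -0.001, -0.0005, 0.02, 0.05], [0, 0, 0.2, -0.001, -0.0005, 0.035, 0.05], [0, 0, 0.2, -0.001, -0.0005, 0.045, 0.05], [0, 0, 0.2, -0.001, -0.0005, 0.052, 0.05], [0, 0, 0.2, -0.001, -0.0005, 0.0535, 0.05]]]}}

```text
time: 33.3
eef_pos: [0.4988, -0.0668, 0.0208]
tcp_rot: [-0.141, 0.99, 0.001, 0.0]
contact_force: [-0.1, -0.1, -0.5]
opening: 0.586
```

Emit:
{"name": "move_arm", "arguments": {"plan": [[[0, 0, 0, 0, 0, 0, 0.03], [0, 0, 0, 0, 0, 0, 0.02], [0, 0, 0, 0, 0, 0, 0.008], [0, 0, 0, 0, 0, 0, 0.008], [0, 0, 0, 0, 0, 0, 0.008]]], "force": 100}}

```text
time: 33.92
eef_pos: [0.499, -0.0668, 0.0213]
tcp_rot: [-0.141, 0.99, 0.001, 0.0]
contact_force: [-2.5, -0.1, 5.2]
opening: 0.16
```

Run:
```python
from h import *
s=show();im=read_camera('wrist');save('w22',im)
```

```text
t 33.92 p [ 0.499  -0.0668  0.0213] q [-1.408e-01  9.900e-01  1.100e-03  4.000e-04] F [-2.5 -0.1  5.2] open 13.7 j [-0.34  0.2   2.12  0.    0.82 -2.19]
```

View pics/w22.png

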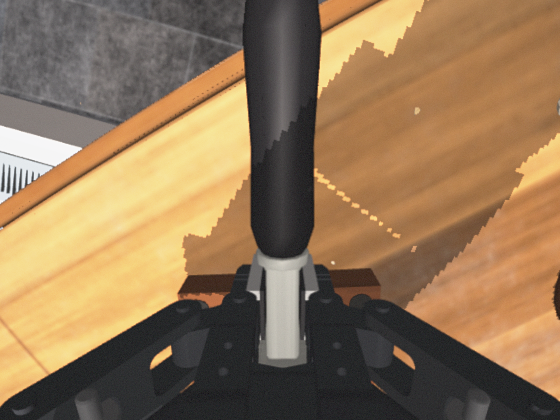

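Emit:
{"name": "move_arm", "arguments": {"plan": [[[0, 0, 0, 0, 0, -0.004, 0.008], [0, 0, 0, 0, 0, -0.012, 0.008], [0, 0, 0, 0, 0, -0.022, 0.008], [0, 0, 0, 0, 0, -0.032, 0.008], [0, 0, 0, 0, 0, -0.035, 0.008]]], "force": 100}}

```text
time: 34.6
eef_pos: [0.4997, -0.0672, 0.0575]
tcp_rot: [-0.141, 0.99, 0.001, 0.001]
contact_force: [0.1, -0.4, -3.6]
opening: 0.164
```

Run:
```python
from h import *
s=show();im=read_camera('wrist');save('w23',im);a=read_camera('side');save('d23',cv2.resize(a[150:330,250:490],(800,600),interpolation=cv2.INTER_CUBIC));print(s['wrist_torque'])
goal([.3882,.3284,.12],98.7,s)
```

```text
t 34.6 p [ 0.4997 -0.0672  0.0575] q [-1.408e-01  9.900e-01  6.000e-04  1.300e-03] F [ 0.1 -0.4 -3.6] open 14.0 j [-0.34  0.13  2.11  0.    0.9  -2.19]
[-0.05305811  0.10500198  0.00974718]
turn [0.1 0.2 7.5] shift [-0.0034  0.411  -0.0622] |d| 0.416 yaw now 106.2
```

View pics/d23.png

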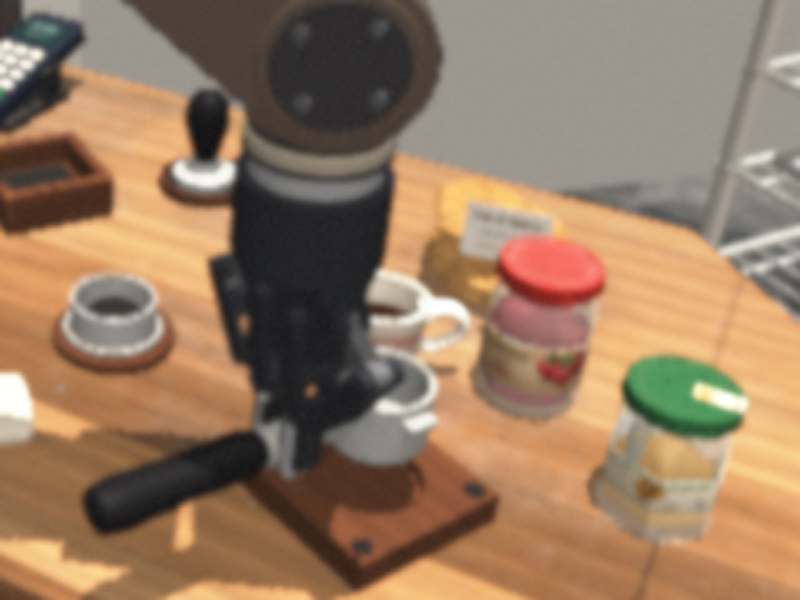

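Emit:
{"name": "move_arm", "arguments": {"plan": [[[0, 0, 0, 0, 0.005, -0.03, 0.008], [0, 0, 0, 0, 0.035, -0.055, 0.008], [0, 0, 1.5, 0, 0.075, -0.062, 0.008], [0, 0, 3, 0, 0.12, -0.062, 0.008], [0, 0, 4, 0, 0.165, -0.062, 0.008]]]}}

```text
time: 35.33
eef_pos: [0.4524, 0.0925, 0.119]
tcp_rot: [-0.105, 0.994, 0.001, 0.001]
contact_force: [0.3, -0.3, -3.3]
opening: 0.163
```

Run:
```python
from h import *
s=show();goal([.3882,.3284,.12],98.7,s)
```

```text
t 35.33 p [0.4524 0.0925 0.119 ] q [-1.055e-01  9.944e-01  1.000e-03  8.000e-04] F [ 0.3 -0.3 -3.3] open 13.9 j [-0.02 -0.07  2.18  0.    1.03 -1.8 ]
turn [0.1 0.1 3.4] shift [ 0.0133  0.2442 -0.0006] |d| 0.245 yaw now 102.1
```

Emit:
{"name": "move_arm", "arguments": {"plan": [[[0, 0, 1, 0.003, 0.05, 0, 0.008], [0, 0, 2, 0.006, 0.1, 0, 0.008], [0, 0, 3, 0.009, 0.15, 0, 0.008], [0, 0, 3.4, 0.012, 0.2, 0, 0.008], [0, 0, 3.4, 0.0133, 0.244, 0, 0.008]]]}}

```text
time: 35.95
eef_pos: [0.3869, 0.3298, 0.1189]
tcp_rot: [-0.076, 0.997, 0.001, 0.0]
contact_force: [0.8, 0.4, -3.4]
opening: 0.164
```

Emit:
{"name": "move_arm", "arguments": {"plan": [[[0, 0, 0, 0, 0, 0.005, 0.008], [0, 0, 0, 0, 0, 0.01, 0.008], [0, 0, 0, 0, 0, 0.02, 0.008], [0, 0, 0, 0, 0, 0.03, 0.008], [0, 0, 0, 0, 0, 0.03, 0.008]]]}}

```text
time: 36.58
eef_pos: [0.3863, 0.3287, 0.0874]
tcp_rot: [-0.076, 0.997, 0.0, -0.001]
contact_force: [0.3, 0.4, -4.2]
opening: 0.161
```

Run:
```python
from h import *
s=show();C=cam('wrist',s);im=read_camera('wrist')
def pl(P,c):
  pts=np.array([proj(C,p) for p in P]);cv2.polylines(im,[np.round(pts*8).astype(int).reshape(-1,1,2)],True,c,1,cv2.LINE_AA,3)
x,y=.449,.3377;a=np.radians(8.7);d=np.array([np.cos(a),np.sin(a)]);n=np.array([-d[1],d[0]])
for w,h,c in [(.046,.036,(255,0,0)),(.036,.036,(0,255,0)),(.046,0,(0,0,255))]:
  pl([list(np.array([x,y])+d*u+n*v)+[h] for u,v in [(-w,-w),(-w,w),(w,w),(w,-w)]],c)
save('w24',im)
S=read_camera('scene');save('s24',cv2.resize(S[140:260,180:340],(800,600),interpolation=cv2.INTER_CUBIC))
a=read_camera('side');save('d24',cv2.resize(a[150:270,190:350],(800,600),interpolation=cv2.INTER_CUBIC))
goal([.3882,.3284,.03],98.7,s)
```

```text
t 36.58 p [0.3863 0.3287 0.0874] q [-7.550e-02  9.971e-01  3.000e-04 -1.200e-03] F [ 0.3  0.4 -4.2] open 13.8 j [ 0.5   0.09  2.09  0.    0.96 -1.22]
turn [ 0.  -0.1 -0. ] shift [-0.002  -0.0006  0.0574] |d| 0.057 yaw now 98.7
```

View pics/w24.png

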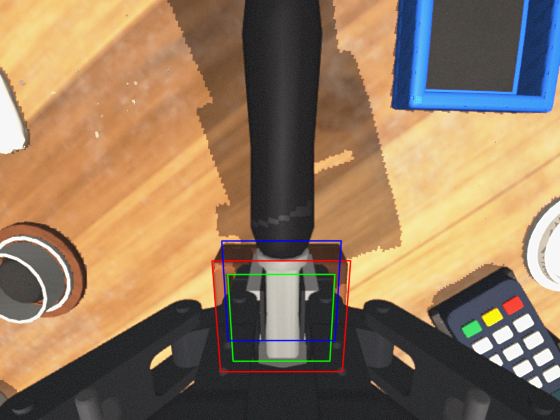

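View pics/d24.png

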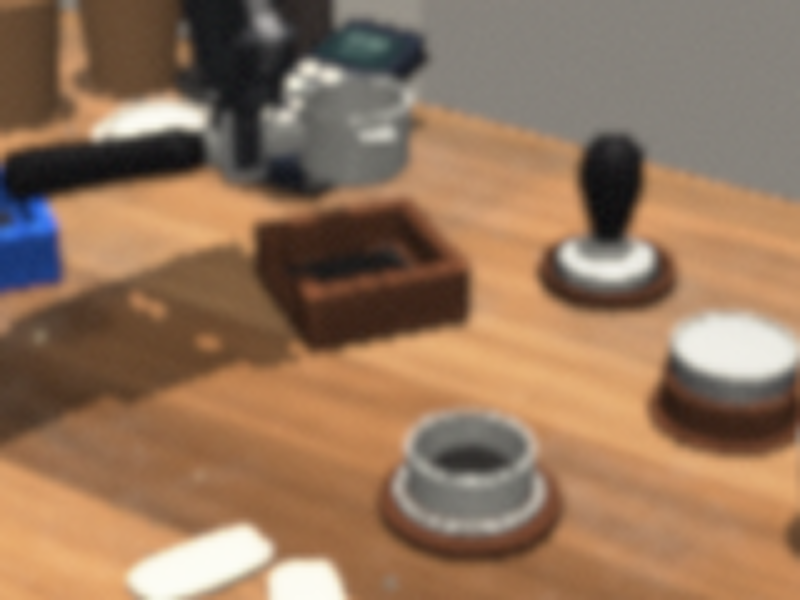

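View pics/s24.png

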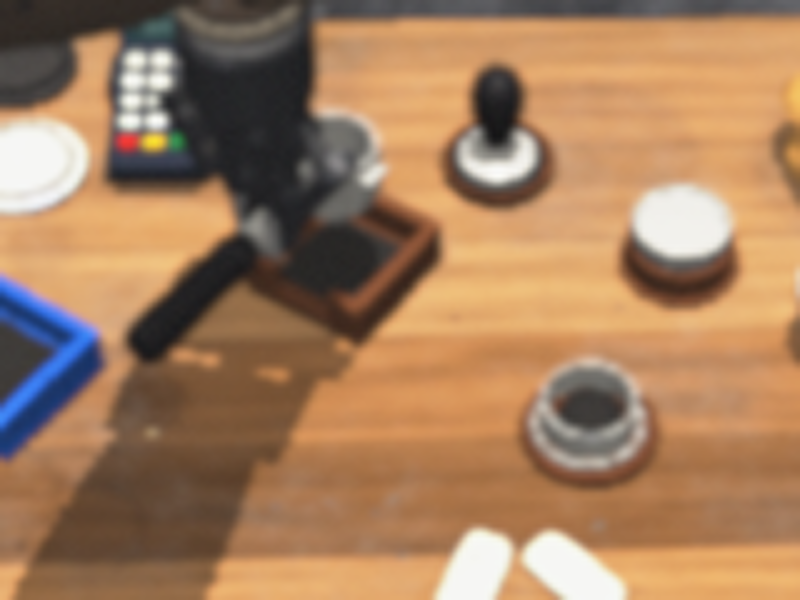

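Emit:
{"name": "move_arm", "arguments": {"plan": [[[0, 0, 0, -0.002, -0.0005, 0.01, 0.008], [0, 0, 0, -0.002, -0.0005, 0.02, 0.008], [0, 0, 0, -0.002, -0.0005, 0.03, 0.008], [0, 0, 0, -0.002, -0.0005, 0.037, 0.008], [0, 0, 0, -0.002, -0.0005, 0.04, 0.008]]]}}

```text
time: 37.35
eef_pos: [0.389, 0.3294, 0.0483]
tcp_rot: [-0.076, 0.997, 0.001, -0.0]
contact_force: [0.0, -0.3, -3.8]
opening: 0.161
```

Run:
```python
from h import *
s=show()
S=read_camera('scene');save('s25',cv2.resize(S[140:260,180:340],(800,600),interpolation=cv2.INTER_CUBIC))
a=read_camera('side');save('d25',cv2.resize(a[150:270,190:350],(800,600),interpolation=cv2.INTER_CUBIC))
goal([.3882,.3284,.027],98.7,s)
```

```text
t 37.35 p [0.389  0.3294 0.0483] q [-7.590e-02  9.971e-01  8.000e-04 -1.000e-04] F [ 0.  -0.3 -3.8] open 13.8 j [ 0.5   0.16  2.1   0.    0.88 -1.22]
turn [ 0.1 -0.   0. ] shift [ 0.001  -0.0009  0.0213] |d| 0.021 yaw now 98.7
```

View pics/d25.png

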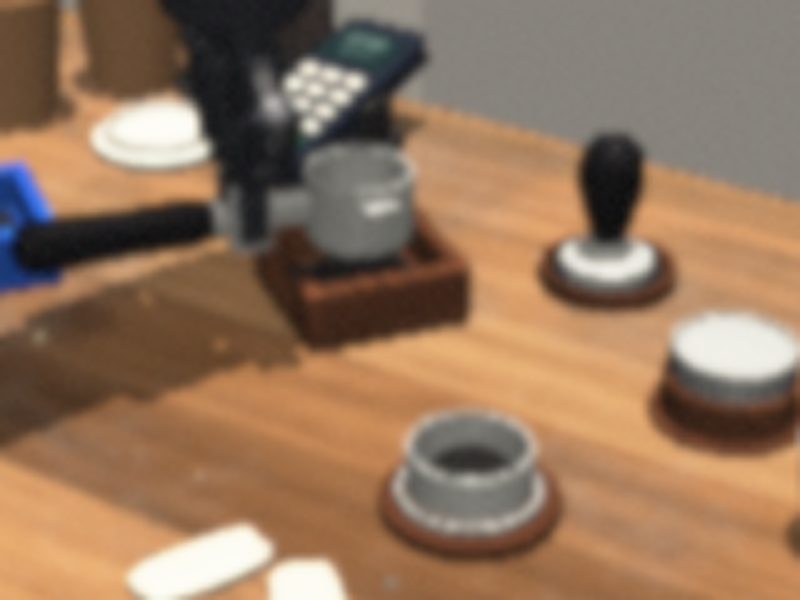

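View pics/s25.png

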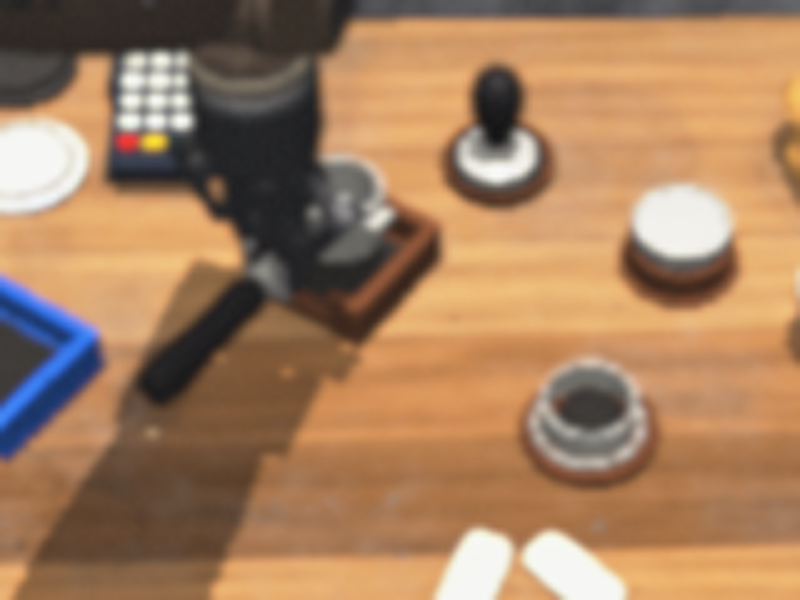

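Positioned over the pocket, with the neck over the gap. Lower further.

Emit:
{"name": "move_arm", "arguments": {"plan": [[[0, 0, 0, 0.001, -0.001, 0.004, 0.008], [0, 0, 0, 0.001, -0.001, 0.008, 0.008], [0, 0, 0, 0.001, -0.001, 0.012, 0.008], [0, 0, 0, 0.001, -0.001, 0.016, 0.008], [0, 0, 0, 0.001, -0.001, 0.019, 0.008]]]}}

```text
time: 38.08
eef_pos: [0.3883, 0.3284, 0.0294]
tcp_rot: [-0.076, 0.997, 0.001, 0.0]
contact_force: [-0.5, 0.6, -4.4]
opening: 0.163
```

Emit:
{"name": "move_arm", "arguments": {"plan": [[[0, 0, 0, 0, 0, 0.001, 0.008], [0, 0, 0, 0, 0, 0.002, 0.008], [0, 0, 0, 0, 0, 0.003, 0.008], [0, 0, 0, 0, 0, 0.004, 0.008], [0, 0, 0, 0, 0, 0.004, 0.008]]]}}

```text
time: 38.7
eef_pos: [0.3883, 0.3284, 0.0253]
tcp_rot: [-0.076, 0.997, 0.001, -0.0]
contact_force: [0.7, 0.8, -3.4]
opening: 0.164
```

Run:
```python
from h import *
s=show();print(s['wrist_torque'])
a=read_camera('side');save('d26',cv2.resize(a[150:270,190:350],(800,600),interpolation=cv2.INTER_CUBIC))
```

```text
t 38.7 p [0.3883 0.3284 0.0253] q [-7.590e-02  9.971e-01  9.000e-04 -0.000e+00] F [ 0.7  0.8 -3.4] open 14.0 j [ 0.5   0.2   2.11  0.    0.83 -1.22]
[-0.04441388  0.15929318 -0.0356884 ]
```

View pics/d26.png

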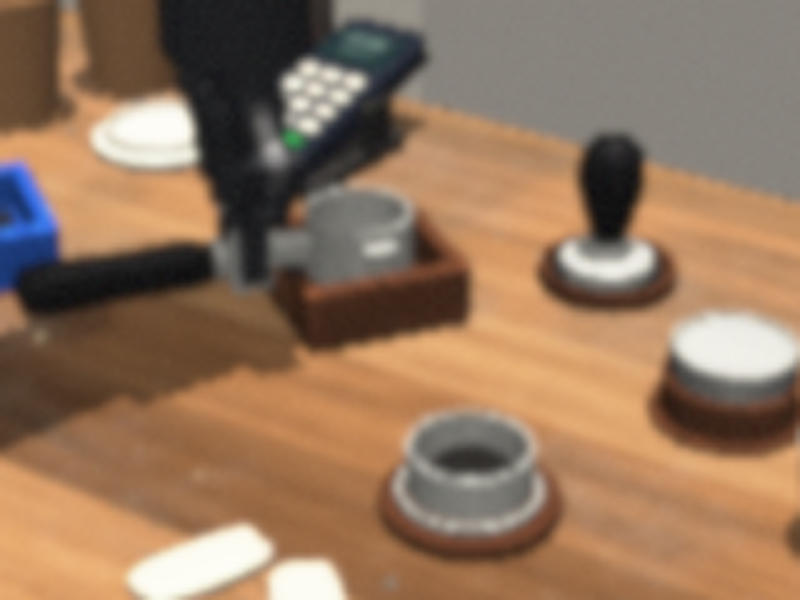

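Emit:
{"name": "move_arm", "arguments": {"plan": [[[0, 0, 0, 0, 0, 0.0005, 0.008], [0, 0, 0, 0, 0, 0.001, 0.008], [0, 0, 0, 0, 0, 0.0015, 0.008], [0, 0, 0, 0, 0, 0.002, 0.008], [0, 0, 0, 0, 0, 0.002, 0.008]]]}}

```text
time: 39.38
eef_pos: [0.3883, 0.3284, 0.0233]
tcp_rot: [-0.076, 0.997, 0.001, -0.0]
contact_force: [-0.1, -0.0, -3.6]
opening: 0.159
```

Emit:
{"name": "move_arm", "arguments": {"plan": [[[0, 0, 0, 0, 0, 0.0005, 0.008], [0, 0, 0, 0, 0, 0.001, 0.008], [0, 0, 0, 0, 0, 0.0012, 0.008], [0, 0, 0, 0, 0, 0.0012, 0.008], [0, 0, 0, 0, 0, 0.0012, 0.008]]]}}

```text
time: 40.0
eef_pos: [0.3882, 0.3284, 0.0221]
tcp_rot: [-0.076, 0.997, 0.001, -0.0]
contact_force: [0.4, -0.5, -3.1]
opening: 0.165
```

Emit:
{"name": "move_arm", "arguments": {"plan": [[[0, 0, 0, 0, 0, 0.0005, 0.008], [0, 0, 0, 0, 0, 0.001, 0.008], [0, 0, 0, 0, 0, 0.0015, 0.008], [0, 0, 0, 0, 0, 0.0015, 0.008], [0, 0, 0, 0, 0, 0.0015, 0.008]]]}}

```text
time: 40.62
eef_pos: [0.3881, 0.3285, 0.0215]
tcp_rot: [-0.076, 0.997, 0.001, -0.0]
contact_force: [-4.4, -2.2, 6.9]
opening: 0.159
```

Contact on the floor; release.

Emit:
{"name": "move_arm", "arguments": {"plan": [[[0, 0, 0, 0, 0, -0.001, 0.02], [0, 0, 0, 0, 0, -0.001, 0.03], [0, 0, 0, 0, 0, -0.001, 0.045], [0, 0, 0, 0, 0, -0.003, 0.05], [0, 0, 0, 0, 0, -0.02, 0.05]]], "force": 30}}

```text
time: 41.25
eef_pos: [0.3872, 0.3279, 0.0409]
tcp_rot: [-0.076, 0.997, 0.0, -0.002]
contact_force: [0.3, -0.1, 0.2]
opening: 0.586
```

Emit:
{"name": "move_arm", "arguments": {"plan": [[[0, 0, 0, 0, 0, -0.03, 0.05], [0, 0, 0, 0, 0, -0.08, 0.05], [0, 0, 0, 0, 0, -0.13, 0.06], [0, 0, 0, 0, 0, -0.18, 0.07], [0, 0, 0, 0, 0, -0.2, 0.085]]]}}

```text
time: 41.88
eef_pos: [0.3893, 0.3287, 0.2466]
tcp_rot: [-0.076, 0.997, 0.002, 0.002]
contact_force: [0.4, 0.3, -0.1]
opening: 0.989
```

Run:
```python
from h import *
s=show();C=cam('wrist',s);im=read_camera('wrist')
def pl(P,c):
  pts=np.array([proj(C,p) for p in P]);cv2.polylines(im,[np.round(pts*8).astype(int).reshape(-1,1,2)],True,c,1,cv2.LINE_AA,3)
x,y=.449,.3377;a=np.radians(8.7);d=np.array([np.cos(a),np.sin(a)]);n=np.array([-d[1],d[0]])
w=.046;pl([list(np.array([x,y])+d*u+n*v)+[.036] for u,v in [(-w,-w),(-w,w),(w,w),(w,-w)]],(255,0,0))
pl([[x+.029*np.cos(t),y+.029*np.sin(t),.052] for t in np.linspace(0,6.29,60)],(0,255,0))
save('w27',im)
S=read_camera('scene');save('s27',cv2.resize(S[140:280,180:420],(800,467),interpolation=cv2.INTER_CUBIC))
a=read_camera('side');save('d27',cv2.resize(a[150:330,170:410],(800,600),interpolation=cv2.INTER_CUBIC))
```

```text
t 41.88 p [0.3893 0.3287 0.2466] q [-0.076   0.9971  0.0018  0.002 ] F [ 0.4  0.3 -0.1] open 84.4 j [ 0.5  -0.1   1.96  0.    1.27 -1.22]
```

View pics/w27.png

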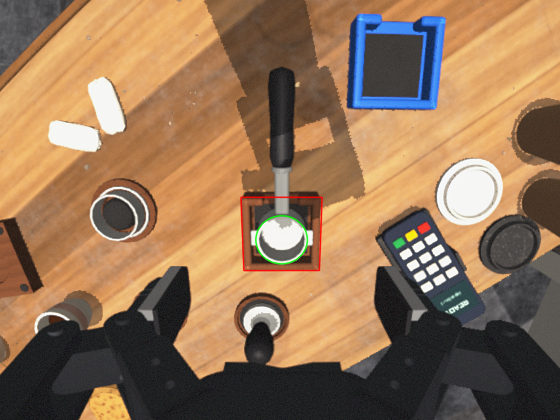

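View pics/d27.png

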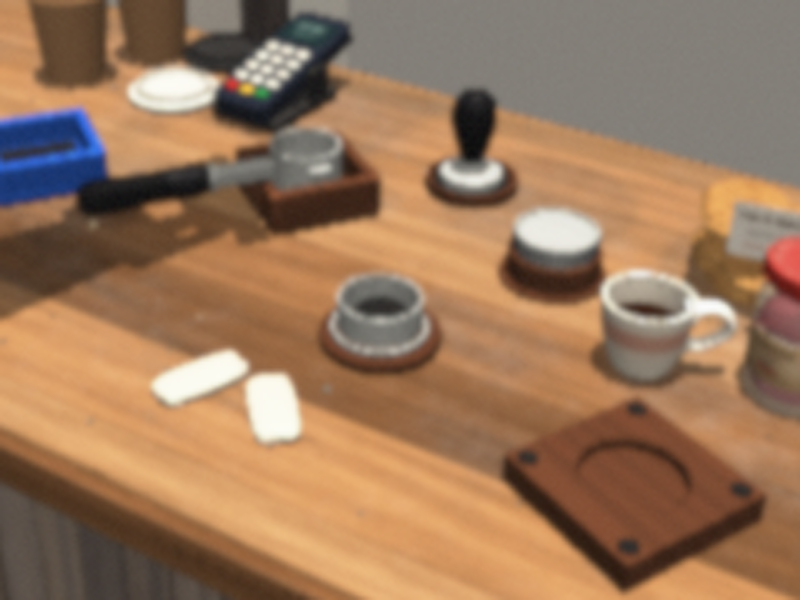

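View pics/s27.png

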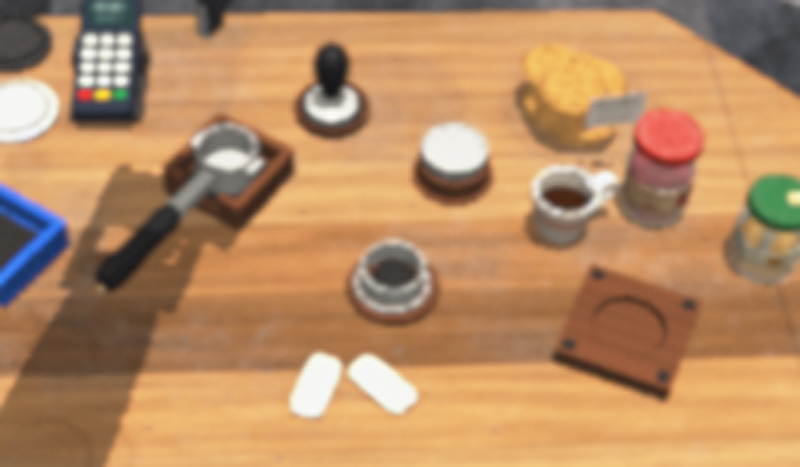

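Run:
```python
from h import *
show();print(ticket.sign_off())
```

```text
t 42.02 p [0.3885 0.3283 0.2432] q [-7.600e-02  9.971e-01  1.000e-03  2.000e-04] F [ 0.1  0.5 -0.7] open 84.9 j [ 0.5  -0.1   1.97  0.    1.27 -1.22]
the job is handed in; nothing more can be done
None
```

I took the stack apart from the top down, put all four tools in their own places, and handed the job in at about 42 s of the 112 s allowed. The hand-in gave no verdict.

- **Tamper:** lowered into its dish until it touched, then released. It stands upright in the last pictures.
- **Leveller:** released about 5 mm above the ring's mouth, because the fingertips met the ring first, and it dropped home. Its outline afterwards was within about 2 px of where it should be.
- **Funnel:** lowered over the boss until it touched, then released. Its outline matched my overlay.
- **Portafilter:** lowered to the pocket floor, with the handle out through the gap. Its rim and the rest's outline matched the overlay, and it looks level.

In the last pictures all four tools are seated, the espresso cup has not visibly moved, and the gripper is open and about 0.2 m clear. No check failed. The largest disagreement was a few millimetres between the cameras on where the places are. I settled this with close wrist pictures for the leveller and funnel, and used the first wrist measurement for the tamper and portafilter.

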